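# Open a bayonet sensor housing and scan the label inside

## Task

Press the round cover of the sensor housing down, twist it about a quarter turn counter-clockwise (seen from above) to free it without forcing it, and set it right way up in the shallow tray, letting go of it. Then take the scanner from its cradle and hold it steady for about two seconds with its window aimed squarely at the middle of the label inside the housing, about 80 mm away, and lay the scanner back in its cradle the way it was. Leave the other things on the bench where they are.

Things in the scene. Friction and masses are not known exactly. Their poses are not given: they have to be found in the camera images.
- cover_grip (a point): Centre of the 50 mm (x) x 14 mm (y) x 20 mm high grip bar on the loose aluminium cover: grasp here. 40 mm above the cover's bottom edge, 10 mm above its flat top; z is its axis, up. Cover: upside-down cup 88 mm across, 30 mm high, 0.12 kg; two ears 12 mm wide, 7 mm thick stick out at its bottom edge to 55 mm from the axis, along its +y and -y. Locked, it has the housing's yaw.
- housing: Round aluminium sensor housing fixed to the bench, foot 136 mm across; origin at the centre of its underside, z up. Two claws 50 mm high stand at its edge on its +y and -y sides and run 57 degrees counter-clockwise from there; their lips, reaching in to 47.5 mm from the axis, hold down the cover's ears, with 3 mm of sideways play.
- housing_seat (a point): On the housing's axis, 36 mm above the bench: the cover's bottom edge when locked. The ears sit up in notches: the cover turns only while pressed down over 4.5 mm (8.5 mm at most, 6.5 is good) against a spring ring (4.4 N plus 0.3 N per mm). Keep it pressed while turning counter-clockwise seen from above; free between 65 and 140 degrees, it lifts straight up. It cannot turn clockwise.
- label: White square label, 30 mm, with a black square code, stuck on a module in the middle of the housing, hidden by the cover at first. Origin: centre of its face, on the housing's axis 41 mm above the bench. z is the face's normal: it leans 35 degrees from vertical towards the housing's -x side.
- tray: Shallow grey square tray fixed to the bench, 190 x 190 mm outside, walls 4 mm thick and 15 mm high, floor 5 mm thick or less; origin at the centre of its underside on the bench, z up.
- cradle: Black scanner cradle fixed to the bench: base plate 104 x 70 x 10 mm, origin at the centre of its underside, z up. Two saddles at x = -38 and +38 mm (14 mm long, 54 mm wide), floor 45 mm above the bench, cheeks up to 57 mm, 38 mm apart inside; 62 mm free for the fingers between the saddles. The scanner lies along the cradle's x, head at +x.
- scanner_center (a point): Centre of the loose scanner's bar-shaped handle; grasp it here. Grey bar 130 mm long (x, head at +x), 30 mm wide (y), 28 mm high (z), with a black head, 42 mm wide, at the front sloping forward and down to at most 14 mm below the bar's underside. In the cradle this point is 59 mm above the bench, within 5 mm of the cradle's middle. 0.17 kg, balanced within 15 mm of this point.
- scanner_window: Dark window at the lower end of the scanner's head, 22 x 34 mm. Origin: centre of the window, 85.2 mm ahead (+x) and 18.8 mm below the centre of the scanner's body. z is the viewing direction: forward and down, 35 degrees from straight down when the scanner is level.
- screwdriver: Screwdriver lying on the bench, 170 mm long, bystander.
- spool: Steel-coloured solder spool standing on the bench, 56 mm across, 40 mm high, bystander; origin at its underside.
- flask: Small white bottle with a black cap, 44 mm across, 90 mm high, bystander; origin at its underside.
Things that resemble listed ones, but are neither listed nor needed, are in the scene too. Leave any red look-alike of the part that bears scanner_center alone. What is shaped like the part that bears cover_grip but blue is not meant.

How it is judged:
On the way, in this order (a step that is already met when the one before it is completed fails the run):
1. the cover is off the housing and lies right way up in the tray, let go (z of cover_grip in the frame of tray below 0.052 m and x of cover_grip in the frame of tray between -0.05 and 0.05 m and y of cover_grip in the frame of tray between -0.05 and 0.05 m and angle between cover_grip's own z axis and vertical below 0.12 rad and contact force between the fingers and cover below 0.2 N), for 0.2 s.
2. the scanner is held steady for 1 s with its window aimed at the label: line of sight within 12 mm of the label's centre, 50 to 110 mm away, square to it within 20 degrees (x of label in the frame of scanner_window between -0.012 and 0.012 m and y of label in the frame of scanner_window between -0.012 and 0.012 m and z of label in the frame of scanner_window between 0.05 and 0.11 m and angle between the z axis of scanner_window and the z axis of label, either way round below 0.35 rad and linear speed of scanner_window below 0.03 m/s and angular speed of scanner_window below 0.3 rad/s), for 1 s.
At the end, for the whole second after the job is handed in: Cover right way up (7 deg) on the tray floor, axis within 50 mm of the tray's middle along each side; scanner level (6 deg) on both saddles, head at the cradle's +x end, centre within 20 mm along and 8 mm across of the cradle's middle; both released and at rest (z of cover_grip in the frame of tray below 0.052 m and x of cover_grip in the frame of tray between -0.05 and 0.05 m and y of cover_grip in the frame of tray between -0.05 and 0.05 m and angle between cover_grip's own z axis and vertical below 0.12 rad and x of scanner_center in the frame of cradle between -0.02 and 0.02 m and y of scanner_center in the frame of cradle between -0.008 and 0.008 m and z of scanner_center in the frame of cradle below 0.063 m and angle between scanner_center's own z axis and vertical below 0.1 rad and x of scanner_window in the frame of cradle above 0.05 m and linear speed of each of scanner_window, cover below 0.02 m/s); the robot touches nothing.
It fails at once if the screwdriver, solder spool or bottle is shifted by more than 25 mm (distance of any of screwdriver, spool, flask from where it was at the start of the episode above 0.025 m).
It fails at once if the cover is forced: over 60 N between cover and housing (contact force between cover and housing above 60 N).
It also fails if it takes over 69 s, if anything falls off the work surface, if the arm or the gripper's body presses on something with over 40 N, if the wrist force passes 120 N, or if a joint passes its speed limit or range.

## Robot

A 7-joint arm with a two-finger parallel gripper is mounted at the origin on the work surface. World frame = base frame: x ahead of the robot, y to its left, z up, the work surface at z = 0. Lengths are in m, angles in rad, forces in N, time in s.
With the tool pointing down it reaches from about 0.425 to 0.875 m from the base axis. Payload 4.7 kg.
Tool frame: the origin (TCP) lies midway between the tips of the shut fingers; the grasp point (between the pads) lies 19 mm behind it; z points along the fingers, y is the direction in which the jaws open and shut (so a half turn about z gives the same grasp; the last joint's range is limited). The gripper opens to 87 mm and grips with 3 to 60 N. Pads are 19 mm wide; open, the fingers measure 117 mm over their backs; the gripper's body (75 mm by 190 mm) begins 51 mm behind the grasp point.
Start: joints at [1.331, 0.321, -0.07, 1.45, 0.023, 1.371, -0.057], TCP at [0.163, -0.629, 0.223] pointing down, gripper open.
Joint ranges: [-2.86, 2.86], [-0.3, 2.09], [-1.38, 1.24], [0.06, 2.45], [-1.56, 4.7], [0.09, 2.05], [-2.69, 2.69]. Speed limits (rad/s): [2.57, 2.57, 3.14, 3.14, 3.14, 3.14, 3.14].

## Interface

Orientations are given as a rotation vector (axis times angle).
In Python, from bench import * gives the robot as it stands.
- The arm moves only by the tool move_arm, never from a script. Its arguments are lists of equal length, an entry for each row: "jaw": the closure in counts, from 0 (fully open) to 255 (shut); "slide": the shift along the tool's x, y, z in cm, a list of three; "dr": the turn, a rotation vector about the tool's x, y, z in degrees, a list of three. A call has 1 to 5 rows; each row shifts and turns the commanded pose from where the row before left it, along the tool's axes as they then stand; what a row does not reach is not made up. A row lasts 1/10 s, in which the tool goes at most 50 mm and 8.59 degrees, less where a joint would pass 70% of its speed; a pose out of reach is approached as far as the arm can. A call with a gripper value outside its range is refused whole. The fingers move at their own pace and stop on an object; "force" is the grip in N (left out, the last holds). Time passes only in rows, so rows that do not move let the fingers close. It gives the time, the measured TCP pose, the force and the opening at its end, in the units of the state.
- get_state(): the state, without advancing time (a new reading comes with each control period).
- get_image(name): name is "side" or "top"; returns (picture, depth): 384x512x3 uint8, red, green, blue; 384x512 float32, m along the optical axis (not along the pixel's ray), 0 where there is no reading.
- camera_params(name): a dict with "K" (3x3 intrinsics, pixels), "extrinsics" (4x4, takes a point from camera to world coordinates). Camera axes: x right, y up, looking along -z (the intrinsics and any distortion apply to the point x, -y, -z); pixel columns grow to the right and rows downward; lengths in m; the calibration is good to about 2 mm. A picture is of the moment at which its call begins. camera_params takes no time and is no camera call.
- close_job(): hands the job in, once; it reports no verdict.
Trained networks look in the newest picture that a camera, given by its name, has taken for a name from the list of things; names that differ only in an ending like _2 or _b are one class to them, and where a whole thing is asked for, a point or a joint stands for the part that bears it (a point fixed in the world has none). Each returns a list of dicts, best first, with "score" (0 to 1); they miss things now and then, are a little off and sometimes report something else, mostly with a low value. They report only what shows in the picture. A call takes as long as a camera call. They do not tell look-alikes from the thing itself.
- regions_of(camera, query): "mask" (384x512 bool, what is visible of it) and "xy" ([column, row] in pixels, amid what is visible of it).
The state is a dict: "time": time; "joint_positions": joint angles; "qd": joint speeds; "joint_torque": joint torques, N m; "position": TCP position; "tool_rot": TCP orientation; "ft_force": force on the tool from outside, world axes, zero at the start; "torque": the same for the moment, N m; "grip_width": opening from 0.0 (shut) to 1.0 (fully open).
Only numpy, scipy, OpenCV 4.12 (cv2) and the standard library are available. Lean on these libraries where they do the work, as an engineer would, in place of code of your own. Each camera call takes 0.05 s, during which the arm holds its last target.

## Working session

There is one attempt and no reset: what is moved stays moved. The work goes in short steps, Python scripts to look and compute and a tool call to move; the robot and the scene stay as the last step left them, time stands still between calls to the robot, and variables do not carry over. Pictures are saved under pics/ and viewed, and the job is handed in when it is done.

Besides the shell and the picture viewer there is one more tool, called as a command line: name --argument value ..., lists and objects as JSON in quotes. move_arm: Moves the arm, as the interface text tells. Its arguments: {"type":"object","properties":{"jaw":{"type":"array","items":{"type":"number"}},"slide":{"type":"array","items":{"type":"array","items":{"type":"number"}}},"dr":{"type":"array","items":{"type":"array","items":{"type":"number"}}},"force":{"type":"number"}},"required":["jaw","slide","dr"]}

```bash
ls; mkdir -p pics; cat > h.py <<'E'
from bench import *
import numpy as np, cv2
from scipy.spatial.transform import Rotation as R
def shot(n,f):
    p,d=get_image(n); np.savez(f'{f}.npz',p=p,d=d); cv2.imwrite(f'pics/{f}.png',p[:,:,::-1]); return p,d
def cloud(n,d):
    c=camera_params(n);K=np.array(c['K']);E=np.array(c['extrinsics'])
    v,u=np.mgrid[:d.shape[0],:d.shape[1]]
    P=np.stack([(u-K[0,2])/K[0,0]*d,-(v-K[1,2])/K[1,1]*d,-d],-1)
    return P@E[:3,:3].T+E[:3,3]
E
python3 - <<'E'
from h import *
s=get_state();print(s)
for n in('top','side'):
    c=camera_params(n);print(c)
    shot(n,n+'0')
E
```

```text
pics
{'time': 0.0, 'joint_positions': array([ 1.33111669,  0.3218188 , -0.07007444,  1.45167581,  0.02259615,
        1.37078863, -0.05690325]), 'qd': array([ 5.34943219e-04,  8.39511344e-04, -5.47702983e-04, -9.13110562e-05,
        1.83760352e-03,  1.56256067e-03,  4.58177020e-04]), 'joint_torque': array([ 2.31048034e-04, -4.91280770e+01, -4.03766111e-01, -3.12522948e+01,
       -6.40312722e-02,  4.39621008e-02,  1.65965721e-04]), 'position': array([ 0.16299996, -0.62866029,  0.22146375]), 'tool_rot': array([-3.11447315e+00, -3.97356285e-01,  5.29783913e-04]), 'ft_force': array([-0.6164935 ,  0.40164554, -0.70816227]), 'torque': array([-0.00682751, -0.0283675 , -0.01874017]), 'grip_width': 0.9992941990396441}
{'K': array([[385.48417674,   0.        , 260.11958193],
       [  0.        , 385.48417674, 194.62336139],
       [  0.        ,   0.        ,   1.        ]]), 'extrinsics': array([[ 0.01880879,  0.98187426, -0.18859787,  0.40551189],
       [-0.99921904,  0.02501603,  0.03058623, -0.05496253],
       [ 0.03474981,  0.1878753 ,  0.98157798,  1.04519811],
       [ 0.        ,  0.        ,  0.        ,  1.        ]])}
{'K': array([[478.04405781,   0.        , 255.30756981],
       [  0.        , 478.04405781, 191.38023354],
       [  0.        ,   0.        ,   1.        ]]), 'extrinsics': array([[-0.99890657,  0.02698768, -0.03817492,  0.54975657],
       [-0.04661045, -0.63817509,  0.76847903,  1.0240749 ],
       [-0.00362281,  0.7694181 ,  0.6387352 ,  0.96155491],
       [ 0.        ,  0.        ,  0.        ,  1.        ]])}
```

View pics/top0.png

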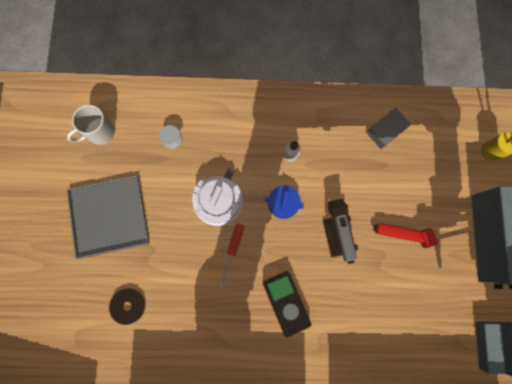

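View pics/side0.png

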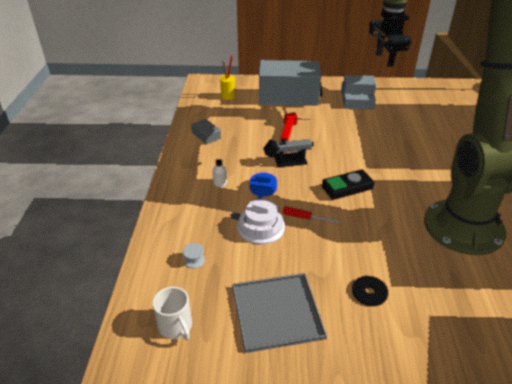

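```bash
python3 - <<'E'
from h import *
top=np.load('top0.npz');side=np.load('side0.npz')
for n,D in(('top',top),('side',side)):
    P=cloud(n,D['d']);np.save(n+'P.npy',P)
    for q in('cover_grip','housing','tray','cradle','scanner_center','flask','spool','screwdriver'):
        for r in regions_of(n,q)[:3]:
            m=r['mask']&(D['d']>0); X=P[m]
            print(n,q,round(r['score'],2),np.round(r['xy']),m.sum(),np.round(np.median(X,0),3),'zmax',np.round(np.percentile(X[:,2],97),3),'mean',X.mean(0).round(3))
    np.savez(n+'m.npz',**{q:regions_of(n,q)[0]['mask'] for q in('tray','housing','cover_grip','scanner_center','cradle') if len(regions_of(n,q))})
def crop(f,p,x0,y0,x1,y1,k): cv2.imwrite(f'pics/{f}.png',cv2.resize(p[y0:y1,x0:x1,::-1],None,fx=k,fy=k,interpolation=cv2.INTER_CUBIC))
crop('c1',top['p'],170,140,370,280,4)
crop('c2',side['p'],180,120,340,250,5)
print(get_state()['time'])
E
```

```text
top cover_grip 0.7 [281. 206.] 865 [ 0.582 -0.149  0.03 ] zmax 0.051 mean [ 0.582 -0.15   0.031]
top cover_grip 0.55 [218. 198.] 955 [0.583 0.026 0.067] zmax 0.087 mean [0.584 0.026 0.067]
top housing 0.78 [228. 210.] 1034 [0.571 0.013 0.028] zmax 0.053 mean [0.581 0.021 0.032]
top tray 0.91 [107. 218.] 5251 [0.535 0.321 0.005] zmax 0.016 mean [0.535 0.321 0.006]
top cradle 0.91 [330. 239.] 459 [ 0.491 -0.285  0.011] zmax 0.058 mean [ 0.492 -0.286  0.02 ]
top scanner_center 0.73 [411. 232.] 759 [ 0.505 -0.487  0.034] zmax 0.045 mean [ 0.504 -0.482  0.034]
top scanner_center 0.6 [346. 228.] 945 [ 0.511 -0.3    0.073] zmax 0.084 mean [ 0.509 -0.299  0.07 ]
top flask 0.75 [293. 152.] 279 [ 0.715 -0.167  0.061] zmax 0.092 mean [ 0.716 -0.168  0.06 ]
top spool 0.68 [174. 137.] 412 [0.754 0.161 0.04 ] zmax 0.043 mean [0.756 0.162 0.032]
top screwdriver 0.9 [237. 238.] 287 [ 0.478 -0.024  0.024] zmax 0.028 mean [ 0.478 -0.024  0.023]
side cover_grip 0.97 [261. 183.] 530 [ 0.584 -0.132  0.029] zmax 0.051 mean [ 0.584 -0.132  0.028]
side cover_grip 0.87 [259. 212.] 678 [0.583 0.042 0.066] zma
[... 280 characters left out ...]
 [ 0.471 -0.015  0.019]
side cradle 0.57 [293. 158.] 441 [ 0.494 -0.286  0.011] zmax 0.055 mean [ 0.495 -0.289  0.018]
side cradle 0.54 [275. 315.] 5507 [0.533 0.325 0.005] zmax 0.016 mean [0.533 0.323 0.005]
side scanner_center 0.89 [286. 146.] 601 [ 0.513 -0.292  0.068] zmax 0.082 mean [ 0.512 -0.296  0.062]
side scanner_center 0.82 [291. 125.] 323 [ 0.504 -0.488  0.032] zmax 0.044 mean [ 0.503 -0.48   0.03 ]
side flask 0.68 [219. 175.] 294 [ 0.72  -0.155  0.049] zmax 0.089 mean [ 0.721 -0.157  0.047]
side spool 0.88 [192. 253.] 443 [0.756 0.173 0.038] zmax 0.043 mean [0.756 0.17  0.027]
side screwdriver 0.57 [298. 212.] 232 [ 0.48  -0.016  0.02 ] zmax 0.028 mean [ 0.479 -0.017  0.02 ]
1.9
```

View pics/c1.png

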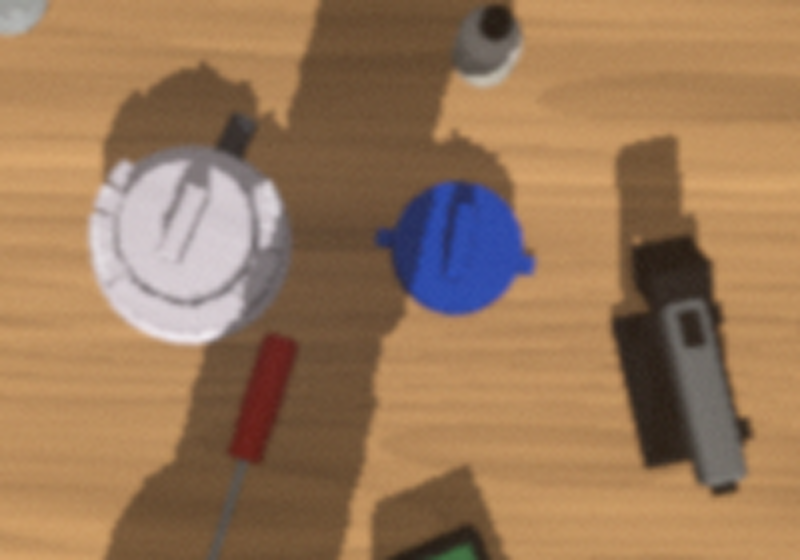

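View pics/c2.png

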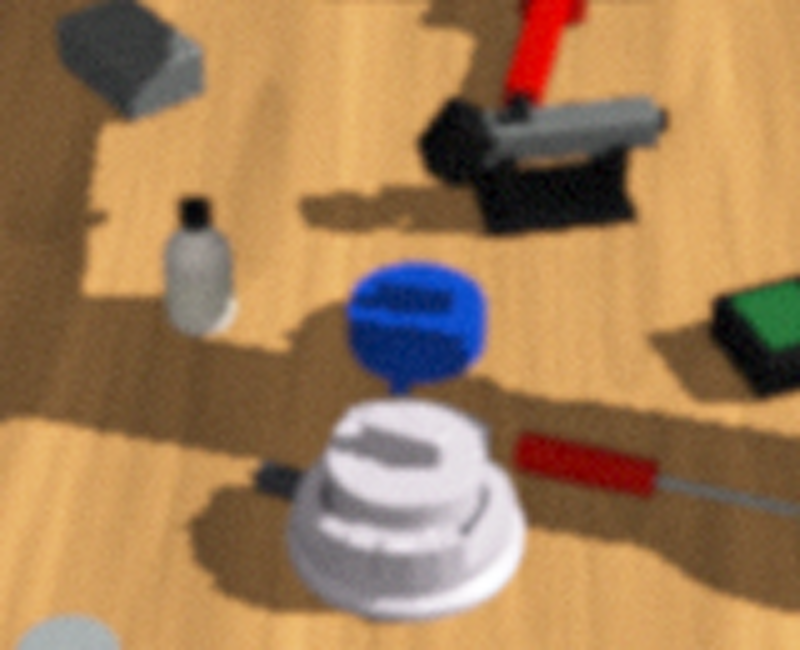

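```bash
python3 - <<'E'
from h import *
for n in('top','side'):
    P=np.load(n+'P.npy').reshape(-1,3)
    c=np.array([.583,.027])
    near=np.hypot(*(P[:,:2]-c).T)<.075
    Q=P[near]
    print(n,'z hist',np.histogram(Q[:,2],bins=np.arange(0.0,.1,.005)))
    def rect(m,nm):
        r=cv2.minAreaRect(m[:,:2].astype(np.float32)*1000);print(nm,len(m),r,'mean',m.mean(0).round(4))
    rect(Q[Q[:,2]>.08],'bar')
    t=Q[(Q[:,2]>.06)&(Q[:,2]<.071)];(cx,cy),rr=cv2.minEnclosingCircle(t[:,:2].astype(np.float32)*1000);print('top',cx,cy,rr,np.median(t[:,2]))
    f=Q[(Q[:,2]>.045)&(Q[:,2]<.055)]
    print('claw ang',np.histogram(np.degrees(np.arctan2(f[:,1]-c[1],f[:,0]-c[0])),bins=np.arange(-180,181,15))[0])
    # scanner
    c=np.array([.505,-.3]); Q=P[np.hypot(*(P[:,:2]-c).T)<.12]
    b=Q[(Q[:,2]>.070)&(Q[:,2]<.078)&(Q[:,1]<-.26)&(Q[:,1]>-.33)];rect(b,'scanner')
    print(np.histogram(Q[:,2],bins=np.arange(0.0,.1,.005))[0])
    # tray
    m=np.load(n+'m.npz')['tray'];T=np.load(n+'P.npy')[m];rect(T,'tray');
    m=np.load(n+'m.npz')['cradle'];T=np.load(n+'P.npy')[m];rect(T[T[:,2]<.02],'cradle')
E
```

```text
top z hist (array([214,  80,  94,  12, 103, 309,  26,  46,  29, 153, 215,  10, 157,
       601,  27,   3,  34,  77,   2]), array([0.   , 0.005, 0.01 , 0.015, 0.02 , 0.025, 0.03 , 0.035, 0.04 ,
       0.045, 0.05 , 0.055, 0.06 , 0.065, 0.07 , 0.075, 0.08 , 0.085,
       0.09 , 0.095]))
bar 113 ((585.8345947265625, 27.742868423461914), (13.965276718139648, 49.41209030151367), 69.40840911865234) mean [0.5854 0.0275 0.086 ]
top 586.3311767578125 27.495643615722656 44.054718017578125 0.06638928969022384
claw ang [ 2  4  5 34 35 25 32 35 16  0  0  0  0  0 13 29 33 32 30 33  6  1  1  2]
scanner 566 ((502.04144287109375, -304.61810302734375), (154.0457000732422, 41.42198944091797), 15.063878059387207) mean [ 0.4983 -0.3029  0.0734]
[2508  204  198   16   28   40   42    7   12   20   40  118   45   98
  451  153   72   17    1]
tray 5274 ((531.154052734375, 186.91893005371094), (493.7538757324219, 231.03567504882812), 87.62664794921875) mean [0.5349 0.3191 0.0101]
cradle 341 ((485.90740966796875, -292.3741455078125), (116.52389526367188, 69.00203704833984), 46.18027877807617) mean [ 0.4936 -
[... 398 characters left out ...]
9038696289) mean [0.5847 0.0315 0.0852]
top 584.8267822265625 30.084218978881836 47.01490020751953 0.06607960561754611
claw ang [ 0  0  6  8  4  5  5  3  2  0  0  0  0  2 11 35 36 35 37 37 11  6  2  2]
scanner 213 ((498.86181640625, -295.82061767578125), (154.74485778808594, 43.078426361083984), 12.019049644470215) mean [ 0.5028 -0.2964  0.0734]
[675 165 144  36  29  33  31  26  14  42  65  85  59  77 167  64  24   9
   0]
tray 5529 ((495.2109375, 612.2379760742188), (210.412841796875, 803.782470703125), 7.125002384185791) mean [0.5327 0.3277 0.0101]
cradle 322 ((498.84820556640625, -303.46728515625), (101.99604797363281, 80.02594757080078), 16.216615676879883) mean [ 0.4947 -0.2918  0.0099]
```

```bash
cat >> h.py <<'E'
def down(yaw,tilt=None):
    a=np.radians(yaw); x=np.array([np.cos(a),np.sin(a),0]); z=np.array([0,0,-1.]); return np.stack([x,np.cross(z,x),z],1)
def plan(pos,Rt,n=None,cur=None):
    s=get_state(); p0,R0=(s['position'],R.from_rotvec(s['tool_rot'])) if cur is None else cur
    Rt=R.from_matrix(Rt); rv=(R0.inv()*Rt).as_rotvec(); d=np.array(pos)-p0
    if n is None: n=int(np.ceil(max(np.linalg.norm(d)/.05,np.degrees(np.linalg.norm(rv))/8.5,1)))
    print('t',s['time'],'n',n,'total tool shift cm',(R0.inv().apply(d)*100).round(2),'turn deg',np.degrees(rv).round(2))
    print('dr per row',np.degrees(rv/n).round(2))
    for i in range(n):
        Ri=R0*R.from_rotvec(rv*i/n); print((Ri.inv().apply(d/n)*100).round(2).tolist())
def st():
    s=get_state(); M=R.from_rotvec(s['tool_rot']).as_matrix()
    print('t',round(s['time'],2),'p',s['position'].round(4),'q',s['joint_positions'].round(2),'yawx',np.degrees(np.arctan2(M[1,0],M[0,0])).round(2),'z',M[:,2].round(3),'F',s['ft_force'].round(1),'grip',round(s['grip_width'],3))
E
python3 - <<'E'
from h import *
st(); plan([.5855,.029,.16],down(-20.6),18)
E
```

```text
t 1.9 p [ 0.1632 -0.6292  0.2226] q [ 1.33  0.32 -0.07  1.45  0.02  1.37 -0.06] yawx 14.54 z [-0. -0. -1.] F [-0.4 -0.2  0.2] grip 0.999
t 1.9 n 18 total tool shift cm [ 57.4  -53.1    6.25] turn deg [ 0.    0.   35.14]
dr per row [0.   0.   1.95]
[3.19, -2.95, 0.35]
[3.09, -3.06, 0.35]
[2.98, -3.16, 0.35]
[2.87, -3.26, 0.35]
[2.76, -3.36, 0.35]
[2.64, -3.45, 0.35]
[2.52, -3.54, 0.35]
[2.4, -3.62, 0.35]
[2.28, -3.7, 0.35]
[2.15, -3.78, 0.35]
[2.02, -3.85, 0.35]
[1.89, -3.91, 0.35]
[1.75, -3.98, 0.35]
[1.62, -4.03, 0.35]
[1.48, -4.09, 0.35]
[1.34, -4.13, 0.35]
[1.2, -4.18, 0.35]
[1.05, -4.21, 0.35]
```

move_arm --jaw '[100, 100, 100, 100, 100]' --slide '[[3.4, -3.1, 0], [3.4, -3.1, 0], [3.4, -3.1, 0], [3.4, -3.1, 0], [3.4, -3.1, 0]]' --dr '[[0, 0, 0], [0, 0, 0], [0, 0, 0], [0, 0, 0], [0, 0, 0]]' --force 30

```text
time: 2.4
position: [0.2896, -0.4349, 0.2228]
tool_rot: [3.116, 0.397, 0.0]
ft_force: [1.5, 0.1, 0.4]
grip_width: 0.653
```

move_arm --jaw '[100, 100, 100, 100, 100]' --slide '[[3.4, -3.1, 0], [3.4, -3.1, 0], [3.4, -3.1, 0], [3.4, -3.1, 0], [3.4, -3.1, 0]]' --dr '[[0, 0, 0], [0, 0, 0], [0, 0, 0], [0, 0, 0], [0, 0, 0]]'

```text
time: 2.9
position: [0.4152, -0.2422, 0.223]
tool_rot: [3.115, 0.397, 0.001]
ft_force: [0.3, -0.5, -0.3]
grip_width: 0.606
```

```bash
python3 - <<'E'
from h import *
st(); plan([.5855,.029,.13],down(-20.6),9)
E
```

```text
t 2.9 p [ 0.4152 -0.2422  0.223 ] q [ 0.92 -0.03 -0.43  1.84 -0.01  1.32 -0.83] yawx 14.53 z [ 0.001 -0.001 -1.   ] F [ 0.3 -0.5 -0.3] grip 0.606
t 2.9 n 9 total tool shift cm [ 23.28 -21.99   9.28] turn deg [ 0.06 -0.04 35.13]
dr per row [ 0.01 -0.    3.9 ]
[2.59, -2.44, 1.03]
[2.41, -2.61, 1.03]
[2.23, -2.77, 1.03]
[2.04, -2.92, 1.03]
[1.83, -3.05, 1.03]
[1.62, -3.17, 1.03]
[1.4, -3.27, 1.03]
[1.18, -3.36, 1.03]
[0.95, -3.43, 1.03]
```

move_arm --jaw '[100, 100, 100, 100, 100]' --slide '[[2.6, -2.4, 1], [2.4, -2.6, 1], [2.2, -2.8, 1], [2.0, -2.9, 1], [1.8, -3.1, 1]]' --dr '[[0, 0, 3.9], [0, 0, 3.9], [0, 0, 3.9], [0, 0, 3.9], [0, 0, 3.9]]'

```text
time: 3.4
position: [0.5087, -0.0919, 0.1725]
tool_rot: [3.138, -0.141, 0.001]
ft_force: [0.8, -0.7, 0.1]
grip_width: 0.609
```

move_arm --jaw '[100, 100, 100, 100, 100]' --slide '[[1.6, -3.2, 1], [1.4, -3.3, 1], [1.2, -3.4, 1], [1.0, -3.4, 1], [0, 0, 0]]' --dr '[[0, 0, 3.9], [0, 0, 3.9], [0, 0, 3.9], [0, 0, 3.9], [0, 0, 0]]'

```text
time: 3.9
position: [0.5847, 0.0344, 0.1313]
tool_rot: [-3.089, 0.55, 0.003]
ft_force: [-0.7, 0.1, -0.0]
grip_width: 0.608
```

```bash
python3 - <<'E'
from h import *
st(); plan([.5855,.029,.072],down(-20.6),2)
p,d=shot('side','side1');cv2.imwrite('pics/s1c.png',cv2.resize(p[120:280,180:360,::-1],None,fx=4,fy=4,interpolation=cv2.INTER_CUBIC))
p,d=shot('top','top1');cv2.imwrite('pics/t1c.png',cv2.resize(p[140:260,150:310,::-1],None,fx=4,fy=4,interpolation=cv2.INTER_CUBIC))
E
```

```text
t 3.9 p [0.5847 0.0344 0.1313] q [ 0.46  0.31 -0.66  1.71  0.2   1.19 -2.18] yawx -20.2 z [-0.001  0.004 -1.   ] F [-0.7  0.1 -0. ] grip 0.608
t 3.9 n 2 total tool shift cm [0.28 0.5  5.92] turn deg [-0.22  0.14  0.4 ]
dr per row [-0.11  0.07  0.2 ]
[0.14, 0.25, 2.96]
[0.14, 0.25, 2.96]
```

View pics/s1c.png

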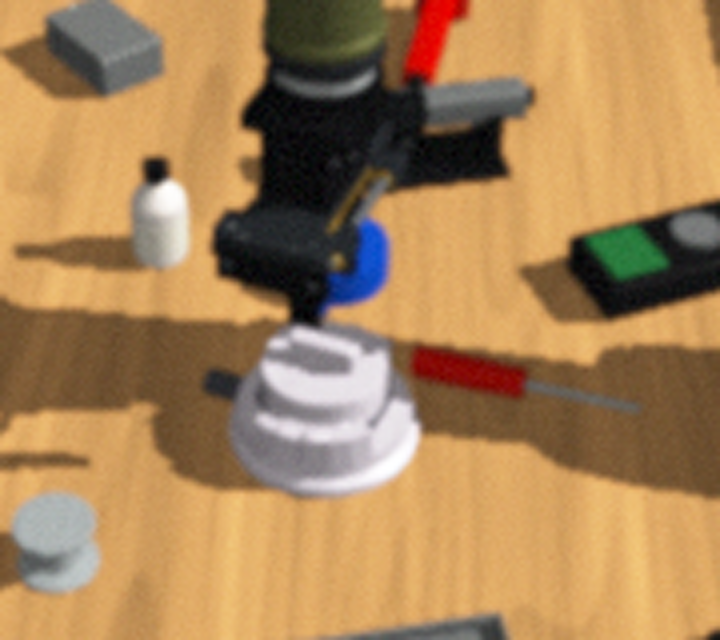

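View pics/t1c.png

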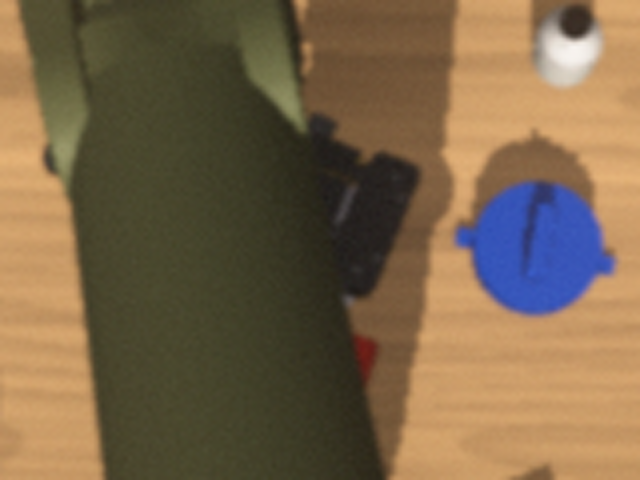

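move_arm --jaw '[100, 100, 100, 100]' --slide '[[0.2, 0.3, 2.5], [0.1, 0.2, 2], [0, 0, 1], [0, 0, 0]]' --dr '[[0, 0, 0.4], [0, 0, 0], [0, 0, 0], [0, 0, 0]]'

```text
time: 4.4
position: [0.584, 0.0208, 0.0765]
tool_rot: [3.088, -0.574, -0.004]
ft_force: [0.1, 0.7, 0.1]
grip_width: 0.61
```

```bash
python3 - <<'E'
from h import *
st(); plan([.5855,.029,.070],down(-20.6),1)
p,d=shot('side','side2');cv2.imwrite('pics/s2c.png',cv2.resize(p[140:260,200:320,::-1],None,fx=5,fy=5,interpolation=cv2.INTER_CUBIC))
E
```

```text
t 4.4 p [0.584  0.0208 0.0765] q [ 0.45  0.37 -0.64  1.76  0.24  1.09 -2.2 ] yawx -21.06 z [-0.003 -0.001 -1.   ] F [0.1 0.7 0.1] grip 0.61
t 4.4 n 1 total tool shift cm [-0.16 -0.82  0.65] turn deg [ 0.09  0.12 -0.46]
dr per row [ 0.09  0.12 -0.46]
[-0.16, -0.82, 0.65]
```

View pics/s2c.png

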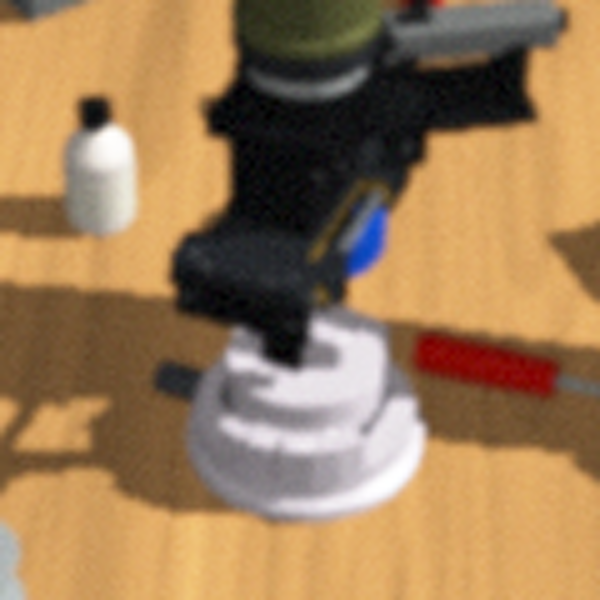

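```bash
python3 - <<'E'
from h import *
st(); plan([.5855,.029,.070],down(-20.6),1)
E
```

```text
t 4.45 p [0.585  0.0214 0.0777] q [ 0.45  0.37 -0.64  1.76  0.24  1.09 -2.2 ] yawx -21.02 z [-0. -0. -1.] F [-0.5 -0.4 -0.2] grip 0.608
t 4.45 n 1 total tool shift cm [-0.22 -0.73  0.77] turn deg [ 0.03  0.02 -0.42]
dr per row [ 0.03  0.02 -0.42]
[-0.22, -0.73, 0.77]
```

move_arm --jaw '[100, 100, 100]' --slide '[[-0.2, -0.7, 0], [0, 0, 0.7], [0, 0, 0]]' --dr '[[0, 0, -0.4], [0, 0, 0], [0, 0, 0]]'

```text
time: 4.75
position: [0.5856, 0.0302, 0.0703]
tool_rot: [3.091, -0.559, -0.0]
ft_force: [-0.7, -0.1, -0.4]
grip_width: 0.609
```

```bash
python3 - <<'E'
from h import *
st()
p,d=shot('side','side3');cv2.imwrite('pics/s3c.png',cv2.resize(p[140:260,200:320,::-1],None,fx=5,fy=5,interpolation=cv2.INTER_CUBIC))
st()
E
```

```text
t 4.75 p [0.5856 0.0302 0.0703] q [ 0.44  0.38 -0.64  1.77  0.25  1.08 -2.22] yawx -20.49 z [-0. -0. -1.] F [-0.7 -0.1 -0.4] grip 0.609
t 4.8 p [0.5857 0.0299 0.0704] q [ 0.44  0.38 -0.64  1.77  0.25  1.08 -2.22] yawx -20.52 z [-0. -0. -1.] F [-0.2 -0.1  0.5] grip 0.607
```

View pics/s3c.png

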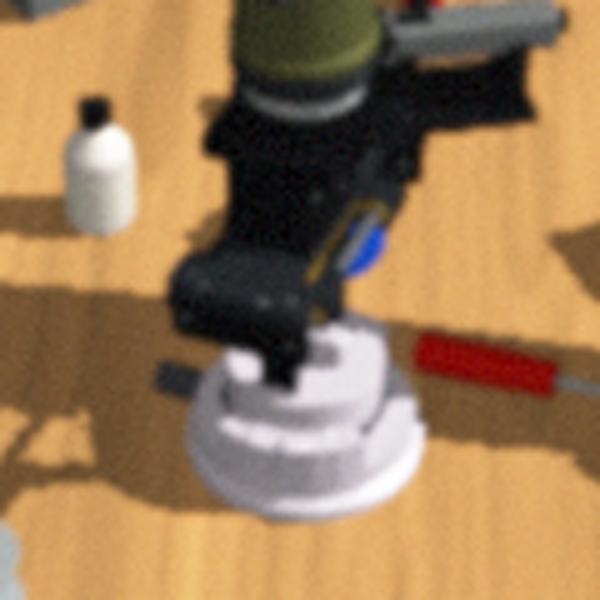

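move_arm --jaw '[255, 255, 255, 255, 255]' --slide '[[0, 0, 0], [0, 0, 0], [0, 0, 0], [0, 0, 0], [0, 0, 0]]' --dr '[[0, 0, 0], [0, 0, 0], [0, 0, 0], [0, 0, 0], [0, 0, 0]]' --force 40

```text
time: 5.3
position: [0.5859, 0.0296, 0.0706]
tool_rot: [3.091, -0.561, 0.0]
ft_force: [-0.0, 0.7, 0.5]
grip_width: 0.24
```

```bash
python3 - <<'E'
from h import *
st();print(get_state()['torque'])
E
```

```text
t 5.3 p [0.5859 0.0296 0.0706] q [ 0.44  0.38 -0.64  1.77  0.25  1.08 -2.22] yawx -20.56 z [ 0. -0. -1.] F [-0.   0.7  0.5] grip 0.24
[0.07854558 0.00158264 0.0060112 ]
```

move_arm --jaw '[255, 255, 255]' --slide '[[0, 0, 0], [0, 0, 0], [0, 0, 0]]' --dr '[[0, 0, 0], [0, 0, 0], [0, 0, 0]]'

```text
time: 5.6
position: [0.5858, 0.0293, 0.0705]
tool_rot: [3.091, -0.561, -0.0]
ft_force: [-0.8, -0.7, 0.8]
grip_width: 0.155
```

Gripped (0.155 × 87 ≈ 13.5 mm). Press 6.5 mm.

move_arm --jaw '[255, 255, 255]' --slide '[[0, 0, 0.3], [0, 0, 0.35], [0, 0, 0]]' --dr '[[0, 0, 0], [0, 0, 0], [0, 0, 0]]'

```text
time: 5.9
position: [0.586, 0.0294, 0.0639]
tool_rot: [3.091, -0.561, 0.0]
ft_force: [-1.0, -1.4, 4.7]
grip_width: 0.157
```

```bash
python3 - <<'E'
from h import *
st();print(get_state()['torque'])
E
```

```text
t 5.9 p [0.586  0.0294 0.0639] q [ 0.44  0.39 -0.64  1.77  0.26  1.07 -2.22] yawx -20.56 z [ 0. -0. -1.] F [-1.  -1.4  4.7] grip 0.157
[-0.33171017  0.35453593  0.03820483]
```

move_arm --jaw '[255, 255, 255]' --slide '[[0, 0, 0], [0, 0, 0], [0, 0, 0]]' --dr '[[0, 0, -3], [0, 0, -4], [0, 0, -4]]'

```text
time: 6.2
position: [0.5867, 0.0299, 0.0646]
tool_rot: [-3.131, 0.258, -0.003]
ft_force: [-0.4, -0.8, 3.9]
grip_width: 0.164
```

```bash
python3 - <<'E'
from h import *
st();print(get_state()['torque'])
E
```

```text
t 6.2 p [0.5867 0.0299 0.0646] q [ 0.46  0.4  -0.67  1.77  0.28  1.07 -2.04] yawx -9.42 z [ 0.002  0.    -1.   ] F [-0.4 -0.8  3.9] grip 0.164
[-0.1757574   0.07958189 -0.1716127 ]
```

Turning freely with low torque; continue.

move_arm --jaw '[255, 255, 255, 255, 255]' --slide '[[0, 0, 0], [0, 0, 0], [0, 0, 0], [0, 0, 0], [0, 0, 0]]' --dr '[[0, 0, -5], [0, 0, -5], [0, 0, -5], [0, 0, -5], [0, 0, -5]]'

```text
time: 6.7
position: [0.5867, 0.0303, 0.0646]
tool_rot: [-3.112, -0.427, -0.003]
ft_force: [0.2, 0.6, 4.0]
grip_width: 0.156
```

```bash
python3 - <<'E'
from h import *
st();print(get_state()['torque'])
E
```

```text
t 6.7 p [0.5867 0.0303 0.0646] q [ 0.52  0.42 -0.75  1.77  0.32  1.08 -1.63] yawx 15.64 z [ 0.002  0.001 -1.   ] F [0.2 0.6 4. ] grip 0.156
[ 0.01420065  0.08823121 -0.11072881]
```

move_arm --jaw '[255, 255, 255, 255, 255]' --slide '[[0, 0, 0.03], [0, 0, 0], [0, 0, 0], [0, 0, 0], [0, 0, 0]]' --dr '[[0, 0, -6], [0, 0, -6], [0, 0, -6], [0, 0, -6], [0, 0, -6]]'

```text
time: 7.2
position: [0.5867, 0.0304, 0.0644]
tool_rot: [-2.895, -1.219, -0.003]
ft_force: [0.3, 0.0, 5.5]
grip_width: 0.157
```

move_arm --jaw '[255, 255, 255, 255, 255]' --slide '[[0, 0, 0], [0, 0, 0], [0, 0, 0], [0, 0, 0], [0, 0, 0]]' --dr '[[0, 0, -6], [0, 0, -6], [0, 0, -6], [0, 0, -6], [0, 0, 0]]'

```text
time: 7.7
position: [0.5867, 0.0302, 0.0642]
tool_rot: [2.582, 1.79, 0.003]
ft_force: [0.1, -0.3, 4.4]
grip_width: 0.149
```

```bash
python3 - <<'E'
from h import *
st();print(get_state()['torque'])
p,d=shot('side','side4');cv2.imwrite('pics/s4c.png',cv2.resize(p[140:260,200:320,::-1],None,fx=5,fy=5,interpolation=cv2.INTER_CUBIC))
E
```

```text
t 7.7 p [0.5867 0.0302 0.0642] q [ 0.66  0.48 -0.93  1.76  0.43  1.11 -0.77] yawx 69.48 z [ 0.002  0.001 -1.   ] F [ 0.1 -0.3  4.4] grip 0.149
[-0.05302586 -0.11501948  0.0890323 ]
```

View pics/s4c.png

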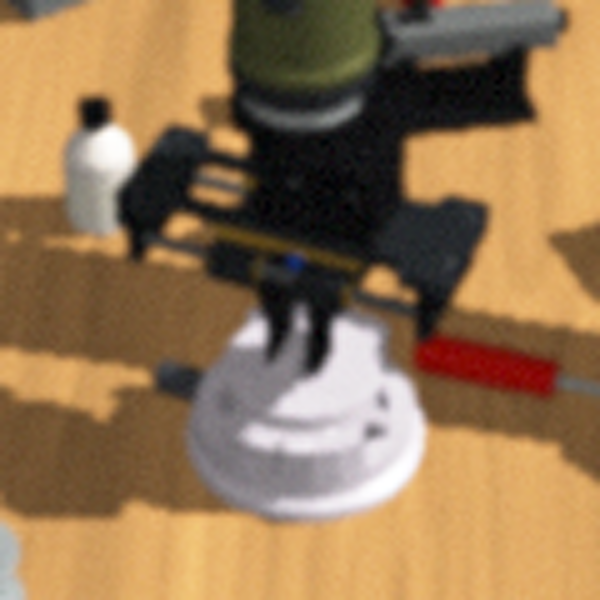

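move_arm --jaw '[255, 255, 255, 255, 255]' --slide '[[0, 0, -0.5], [0, 0, -0.8], [0, 0, -1.2], [0, 0, -1.5], [0, 0, -1.5]]' --dr '[[0, 0, 0], [0, 0, 0], [0, 0, 0], [0, 0, 0], [0, 0, 0]]'

```text
time: 8.25
position: [0.5856, 0.0297, 0.1199]
tool_rot: [-2.582, -1.789, 0.001]
ft_force: [0.1, 0.3, -0.8]
grip_width: 0.154
```

```bash
python3 - <<'E'
from h import *
st();print(get_state()['torque'])
p,d=shot('side','side5');cv2.imwrite('pics/s5c.png',cv2.resize(p[120:260,180:340,::-1],None,fx=4,fy=4,interpolation=cv2.INTER_CUBIC))
plan([.535,.321,.17],down(69.5))
for n in('top','side'):
    P=np.load(n+'P.npy'); m=np.load(n+'m.npz')['tray'];m=cv2.morphologyEx(m.astype(np.uint8),cv2.MORPH_OPEN,np.ones((5,5)));T=P[(m>0)&(P[...,2]<.02)]
    T=T[(T[:,1]>.2)&(T[:,1]<.45)&(T[:,0]>.4)&(T[:,0]<.68)]
    print(cv2.minAreaRect((T[:,:2]*1000).astype(np.float32)),np.histogram(T[:,2],bins=np.arange(0,.02,.002))[0])
E
```

```text
t 8.25 p [0.5856 0.0297 0.1199] q [ 0.69  0.42 -0.97  1.71  0.37  1.2  -0.73] yawx 69.43 z [-0. -0. -1.] F [ 0.1  0.3 -0.8] grip 0.154
[-0.02232671 -0.14261879  0.05932649]
t 8.3 n 6 total tool shift cm [ 25.4  -15.11  -4.76] turn deg [ 0.23 -0.06 -0.06]
dr per row [ 0.04 -0.01 -0.01]
[4.23, -2.52, -0.79]
[4.23, -2.52, -0.79]
[4.23, -2.52, -0.79]
[4.23, -2.52, -0.79]
[4.23, -2.52, -0.79]
[4.24, -2.52, -0.79]
((536.6952514648438, 318.94927978515625), (191.20591735839844, 192.08445739746094), 13.206208229064941) [ 398 1400 1803  855  209   74  124  192  125]
((531.25634765625, 320.0051574707031), (195.60800170898438, 194.90298461914062), 13.407249450683594) [ 484 1669 1756  752  191  112  150  213   90]
```

View pics/s5c.png

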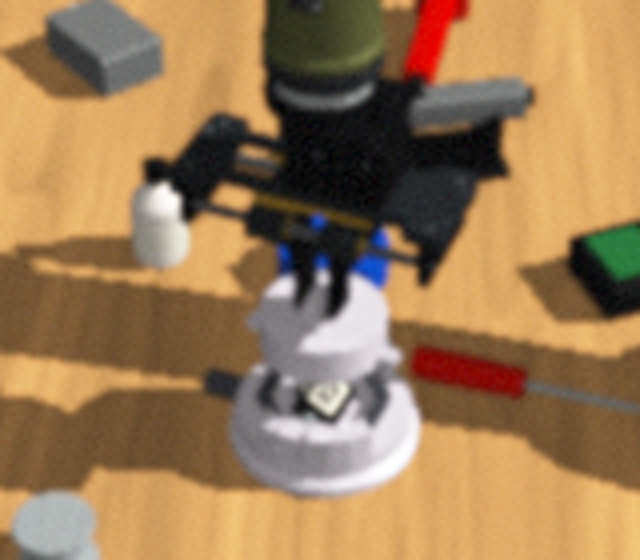

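move_arm --jaw '[255, 255, 255, 255, 255]' --slide '[[3, -1.8, -0.5], [4.2, -2.5, 0], [4.2, -2.5, 0], [4.2, -2.5, 0], [4.2, -2.5, 0]]' --dr '[[0, 0, 0], [0, 0, 0], [0, 0, 0], [0, 0, 0], [0, 0, 0]]'

```text
time: 8.8
position: [0.5446, 0.258, 0.1244]
tool_rot: [2.582, 1.788, 0.001]
ft_force: [0.8, -0.4, -2.2]
grip_width: 0.156
```

move_arm --jaw '[255, 255, 255, 255, 255]' --slide '[[3.5, -2.1, 0], [2, -1.2, 1.5], [0, 0, 2.5], [0, 0, 2], [0, 0, 0]]' --dr '[[0, 0, 0], [0, 0, 0], [0, 0, 0], [0, 0, 0], [0, 0, 0]]'

```text
time: 9.3
position: [0.5316, 0.3182, 0.0611]
tool_rot: [-2.582, -1.79, 0.008]
ft_force: [0.3, -0.6, -1.6]
grip_width: 0.156
```

```bash
python3 - <<'E'
from h import *
st()
p,d=shot('side','side6');cv2.imwrite('pics/s6c.png',cv2.resize(p[180:360,180:380,::-1],None,fx=4,fy=4,interpolation=cv2.INTER_CUBIC))
st()
plan([.534,.32,.042],down(69.5))
E
```

```text
t 9.3 p [0.5316 0.3182 0.0611] q [ 0.14  0.57 -0.94  1.68  0.5   1.16 -1.29] yawx 69.46 z [-0.005 -0.003 -1.   ] F [ 0.3 -0.6 -1.6] grip 0.156
t 9.35 p [0.5326 0.3189 0.0629] q [ 0.14  0.57 -0.94  1.68  0.5   1.16 -1.29] yawx 69.44 z [-0.002 -0.001 -1.   ] F [-0.1  0.4 -0.8] grip 0.156
t 9.35 n 1 total tool shift cm [0.16 0.09 2.09] turn deg [-0.1   0.12 -0.07]
dr per row [-0.1   0.12 -0.07]
[0.16, 0.09, 2.09]
```

View pics/s6c.png

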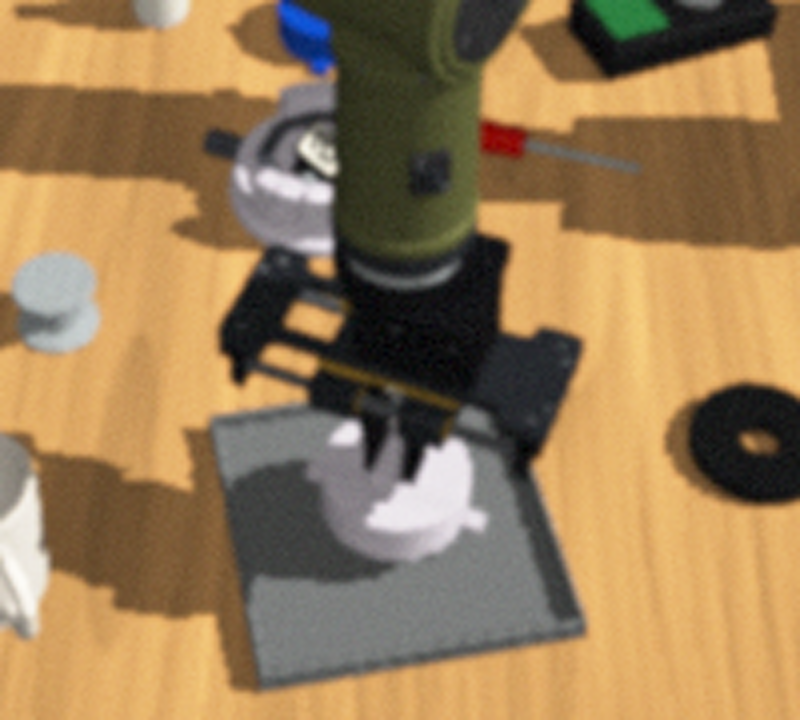

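move_arm --jaw '[255, 255, 255]' --slide '[[0, 0, 1.3], [0, 0, 0.8], [0, 0, 0.1]]' --dr '[[0, 0, 0], [0, 0, 0], [0, 0, 0]]'

```text
time: 9.65
position: [0.533, 0.3188, 0.0408]
tool_rot: [2.583, 1.789, -0.002]
ft_force: [-0.4, -0.5, -1.6]
grip_width: 0.156
```

move_arm --jaw '[255, 255]' --slide '[[0, 0, 0.15], [0, 0, 0]]' --dr '[[0, 0, 0], [0, 0, 0]]'

```text
time: 9.85
position: [0.5335, 0.3196, 0.0404]
tool_rot: [2.582, 1.789, 0.0]
ft_force: [-0.4, -0.1, -2.1]
grip_width: 0.159
```

move_arm --jaw '[255, 255]' --slide '[[0, 0, 0.15], [0, 0, 0]]' --dr '[[0, 0, 0], [0, 0, 0]]'

```text
time: 10.05
position: [0.5334, 0.3196, 0.0388]
tool_rot: [2.582, 1.789, 0.0]
ft_force: [-0.1, 0.2, -0.5]
grip_width: 0.156
```

Nearly touching the floor; release.

move_arm --jaw '[255, 100, 100, 100, 100]' --slide '[[0, 0, 0.1], [0, 0, 0], [0, 0, 0], [0, 0, 0], [0, 0, 0]]' --dr '[[0, 0, 0], [0, 0, 0], [0, 0, 0], [0, 0, 0], [0, 0, 0]]'

```text
time: 10.55
position: [0.5334, 0.3196, 0.0377]
tool_rot: [2.582, 1.789, 0.0]
ft_force: [0.5, 0.7, -0.4]
grip_width: 0.433
```

move_arm --jaw '[100, 100, 100, 100, 100]' --slide '[[0, 0, -1], [0, 0, -3], [0, 0, -4.5], [0, 0, -4.5], [0, 0, -3]]' --dr '[[0, 0, 0], [0, 0, 0], [0, 0, 0], [0, 0, 0], [0, 0, 0]]'

```text
time: 11.05
position: [0.5339, 0.3208, 0.202]
tool_rot: [2.581, 1.79, 0.007]
ft_force: [0.8, -0.3, 0.1]
grip_width: 0.603
```

```bash
python3 - <<'E'
from h import *
st()
p,d=shot('side','side7');cv2.imwrite('pics/s7c.png',cv2.resize(p[180:360,180:380,::-1],None,fx=4,fy=4,interpolation=cv2.INTER_CUBIC))
P=cloud('side',d).reshape(-1,3)
Q=P[(np.hypot(P[:,0]-.534,P[:,1]-.32)<.07)&(P[:,2]<.07)]
b=Q[(Q[:,2]>.047)];t=Q[(Q[:,2]>.028)&(Q[:,2]<.042)]
print(cv2.minAreaRect((b[:,:2]*1000).astype(np.float32)),b.mean(0),np.median(t,0))
# plane fit
A=np.c_[t[:,:2],np.ones(len(t))];print(np.linalg.lstsq(A,t[:,2],rcond=None)[0])
E
```

```text
t 11.05 p [0.5339 0.3208 0.202 ] q [ 0.19  0.45 -1.02  1.53  0.39  1.38 -1.22] yawx 69.47 z [ 0.004  0.002 -1.   ] F [ 0.8 -0.3  0.1] grip 0.603
((533.216552734375, 321.7534484863281), (50.50745391845703, 13.899606704711914), 68.14199829101562) [0.53314752 0.32249988 0.05360125] [0.53254084 0.32709057 0.03420467]
[-0.00210622 -0.00011216  0.0353823 ]
```

View pics/s7c.png

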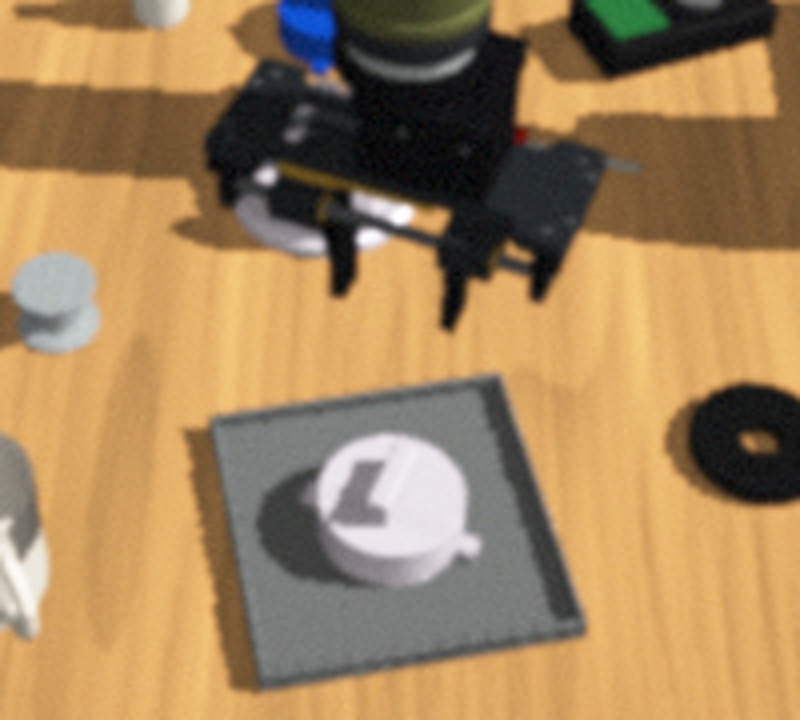

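```bash
python3 - <<'E'
from h import *
p,d=shot('top','top2');cv2.imwrite('pics/t2.png',cv2.resize(p[130:290,160:400,::-1],None,fx=3.3,fy=3.3,interpolation=cv2.INTER_CUBIC))
E
```

```text
(no output)
```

View pics/t2.png

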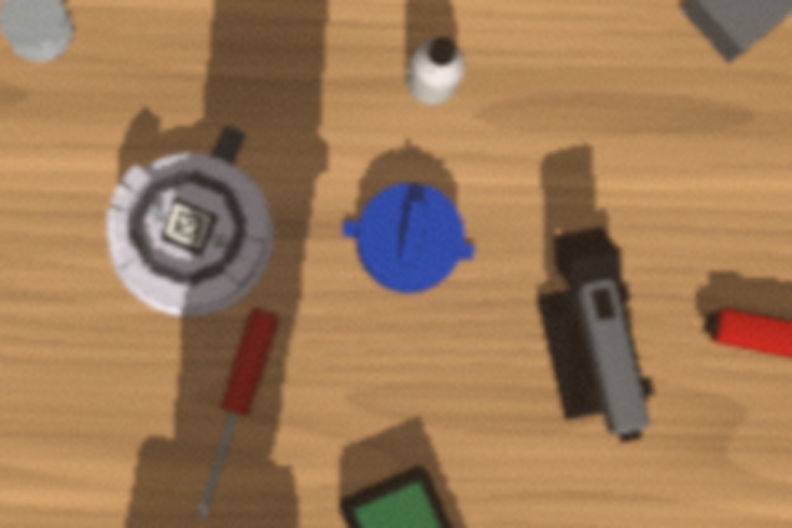

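```bash
python3 - <<'E'
from h import *
hc=np.array([.5855,.0295])
for n,f in(('top','top2'),('side','side4'),('side','side5')):
    D=np.load(f+'.npz');P=cloud(n,D['d']);p=D['p'].astype(int)
    m=(np.hypot(P[...,0]-hc[0],P[...,1]-hc[1])<.028)&(P[...,2]<.06)&(P[...,2]>.025)
    X=P[m];
    if n=='top' :
        m2=m&(np.hypot(P[...,0]-.5855,P[...,1]-.0275)<.013);X2=P[m2]
        A=np.c_[X2[:,:2]-hc,np.ones(len(X2))];c=np.linalg.lstsq(A,X2[:,2],rcond=None)[0]
        print(n,f,len(X2),c,'lean',np.degrees(np.arctan(np.hypot(*c[:2]))),'dir',np.degrees(np.arctan2(-c[1],-c[0])))
for n in('top','side'):
    D=np.load(n+'0.npz');P=np.load(n+'P.npy');p=D['p'].astype(int)
    box=(np.abs(P[...,0]-.5)<.1)&(np.abs(P[...,1]+.3)<.06)
    g=box&(p.sum(2)>180)&(P[...,2]>.066)&(P[...,2]<.079)&(np.ptp(p,axis=2)<60)
    X=P[g][:,:2];r=cv2.minAreaRect((X*1000).astype(np.float32));print(n,len(X),r,np.median(P[g][:,2]))
    c=X.mean(0);u,s,v=np.linalg.svd(X-c,full_matrices=False);print('pca',c,np.degrees(np.arctan2(v[0,1],v[0,0])),np.ptp((X-c)@v.T,axis=0))
    a=(X-c)@v.T; print('mid',c+v.T@((np.percentile(a,1,axis=0)+np.percentile(a,99,axis=0))/2))
    # all high points incl. head
    g=box&(P[...,2]>.05);X=P[g][:,:2];r=cv2.minAreaRect((X*1000).astype(np.float32));print('all',r)
    g=box&(P[...,2]>.005)&(P[...,2]<.02);X=P[g][:,:2];r=cv2.minAreaRect((X*1000).astype(np.float32));print('base',r)
    d=box*0
D=np.load('top0.npz');p=D['p'];cv2.imwrite('pics/sc.png',cv2.resize(p[190:275,300:380,::-1],None,fx=7,fy=7,interpolation=cv2.INTER_CUBIC))
D=np.load('side0.npz');p=D['p'];cv2.imwrite('pics/sd.png',cv2.resize(p[125:175,250:330,::-1],None,fx=9,fy=9,interpolation=cv2.INTER_CUBIC))
E
```

```text
top top2 81 [ 0.69023546 -0.23105023  0.0404604 ] lean 36.0501215406332 dir 161.49248453465208
top 515 ((500.29156494140625, -304.0149841308594), (155.3318634033203, 33.87532043457031), 9.87159252166748) 0.07266223879689149
pca [ 0.48476532 -0.30563198] -167.63822266314102 [0.15466823 0.03504577]
mid [ 0.48765274 -0.30644105]
all ((506.3022766113281, -302.1727600097656), (167.7154083251953, 53.945865631103516), 12.648191452026367)
base ((499.229736328125, -299.8442077636719), (197.96044921875, 93.85240936279297), 1.6820464134216309)
side 199 ((483.9061584472656, -302.02996826171875), (118.10075378417969, 35.14334487915039), 13.358720779418945) 0.07247049530735039
pca [ 0.48280171 -0.3000933 ] 13.854495205197836 [0.11803842 0.03544975]
mid [ 0.48560332 -0.30252422]
all ((502.64935302734375, -293.69525146484375), (167.95639038085938, 47.83076095581055), 11.028055191040039)
base ((495.7149353027344, -295.8318176269531), (185.33493041992188, 87.076416015625), 2.190631866455078)
```

View pics/sc.png

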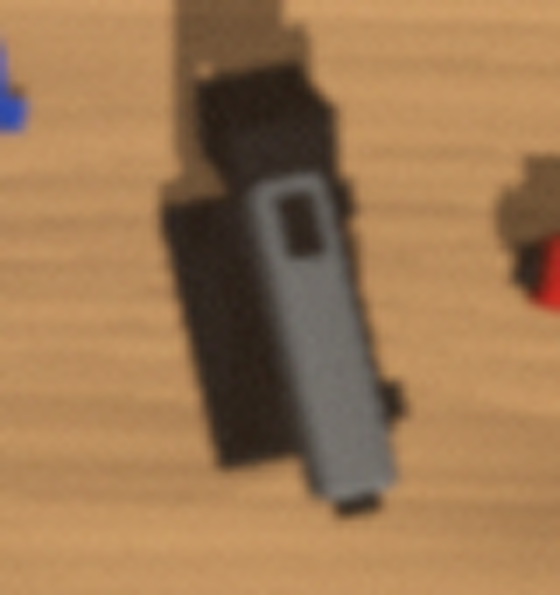

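View pics/sd.png

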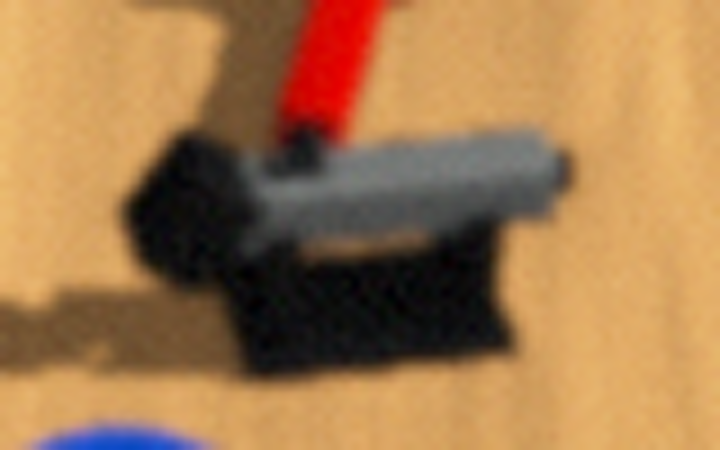

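```bash
cat >> h.py <<'E'
def px2w(n,u,v,z):
    c=camera_params(n);K=np.array(c['K']);E=np.array(c['extrinsics'])
    r=E[:3,:3]@np.array([(u-K[0,2])/K[0,0],-(v-K[1,2])/K[1,1],-1.]);t=E[:3,3]
    return t+r*(z-t[2])/r[2]
def w2px(n,X):
    c=camera_params(n);K=np.array(c['K']);E=np.array(c['extrinsics'])
    q=(np.atleast_2d(X)-E[:3,3])@E[:3,:3]
    return np.c_[K[0,2]+K[0,0]*q[:,0]/-q[:,2],K[1,2]-K[1,1]*q[:,1]/-q[:,2]]
E
python3 - <<'E'
from h import *
f=lambda x,y,z:px2w('top',300+x/7-.5+.5/7,190+y/7-.5+.5/7,z)
FL,FR,RL,RR=[f(*a,.073) for a in((252,185),(325,173),(317,495),(394,485))]
print('front',(FL+FR)/2,'rear',(RL+RR)/2,np.linalg.norm(FL-RL),np.linalg.norm(FL-FR))
dL=FL-RL;dR=FR-RR
for q in(dL,dR):print(np.degrees(np.arctan2(q[1],q[0])))
d=(dL+dR)/2;d/=np.linalg.norm(d);c=(RL+RR)/2+.065*d;print('center from rear',c)
a,b=f(345,197,.057),f(398,400,.057);print('cheeks',a,b,np.linalg.norm(a-b),(a+b)/2,np.degrees(np.arctan2(*(a-b)[[1,0]])))
nrm=np.array([-d[1],d[0],0]);print('cheek mid rel center along,across',((a+b)/2-c)@d,((a+b)/2-c)@nrm)
# base plate left edge corners at z=.01
a,b=f(165,208,.01),f(225,466,.01);print('base left',a,b,np.linalg.norm(a-b),np.degrees(np.arctan2(*(a-b)[[1,0]])));m=(a+b)/2-nrm*.035;print('cradle centre',m,(m-c)@d,(m-c)@nrm)
# overlay check
for n,ff in(('top','top0'),('side','side0')):
    p=np.load(ff+'.npz')['p'][:,:,::-1].copy()
    p=cv2.resize(p,None,fx=6,fy=6,interpolation=cv2.INTER_CUBIC)
    yaw=12.5;dd=np.array([np.cos(np.radians(yaw)),np.sin(np.radians(yaw)),0]);nn=np.array([-dd[1],dd[0],0])
    cc=np.array([c[0],c[1],.073]) if n=='top' else np.array([c[0],c[1],.073])
    for z in(.073,.045):
        q=[cc*[1,1,0]+[0,0,z]+s*dd*.065+t*nn*.015 for s,t in((1,1),(1,-1),(-1,-1),(-1,1))]
        cv2.polylines(p,[((w2px(n,q)+.5)*6).astype(int)],True,(0,255,0) if z>.05 else (255,255,0),1)
    o=(w2px(n,c)[0]*6).astype(int);cv2.imwrite(f'pics/ov_{n}.png',p[o[1]-280:o[1]+280,o[0]-350:o[0]+350])
E
```

```text
front [ 0.54405679 -0.29302348  0.073     ] rear [ 0.43218147 -0.31488591  0.073     ] 0.11342322205647805 0.027489756348546997
10.879819218623064
11.232960452633748
center from rear [ 0.49597481 -0.30241955  0.073     ]
cheeks [ 0.54008247 -0.31796085  0.057     ] [ 0.46551472 -0.33570776  0.057     ] 0.0766505190453129 [ 0.50279859 -0.3268343   0.057     ] 13.387175382357636
cheek mid rel center along,across 0.002014599753541421 -0.02527024894142354
base left [ 0.54053387 -0.25987178  0.01      ] [ 0.44196517 -0.28171392  0.01      ] 0.10095972768424101 12.494451525998796
cradle centre [ 0.49796217 -0.30514311  0.01      ] 0.0014281173159267895 -0.0030541549577072845
```

View pics/ov_top.png

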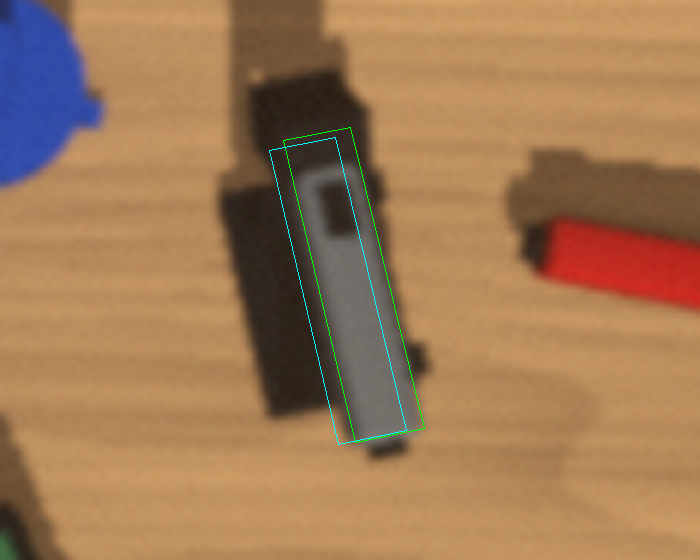

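View pics/ov_side.png

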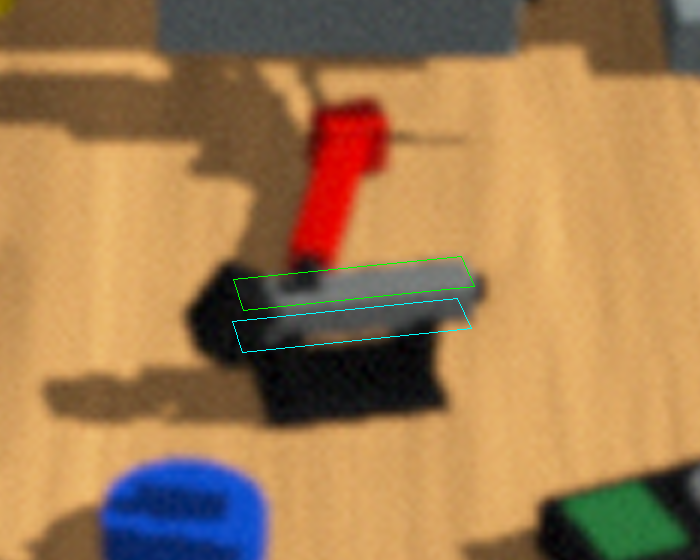

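```bash
python3 - <<'E'
from h import *
st();plan([.4965,-.302,.16],down(11.5),14)
E
```

```text
t 11.15 p [0.5352 0.322  0.2038] q [ 0.19  0.45 -1.03  1.53  0.39  1.38 -1.22] yawx 69.46 z [ 0.008  0.005 -1.   ] F [ 0.6  1.  -0.7] grip 0.605
t 11.15 n 14 total tool shift cm [-59.82  18.25   4.07] turn deg [ 0.11 -0.54 57.95]
dr per row [ 0.01 -0.04  4.14]
[-4.27, 1.3, 0.29]
[-4.17, 1.61, 0.29]
[-4.04, 1.91, 0.3]
[-3.89, 2.19, 0.3]
[-3.72, 2.47, 0.3]
[-3.54, 2.73, 0.3]
[-3.33, 2.98, 0.3]
[-3.11, 3.21, 0.31]
[-2.87, 3.43, 0.31]
[-2.61, 3.62, 0.31]
[-2.34, 3.8, 0.31]
[-2.06, 3.96, 0.31]
[-1.77, 4.1, 0.31]
[-1.47, 4.22, 0.31]
```

move_arm --jaw '[0, 0, 0, 0, 0]' --slide '[[-4.3, 1.3, 0], [-4.2, 1.6, 0], [-4, 1.9, 0], [-3.9, 2.2, 0], [-3.7, 2.5, 0]]' --dr '[[0, 0, 4.1], [0, 0, 4.1], [0, 0, 4.1], [0, 0, 4.1], [0, 0, 4.1]]'

```text
time: 11.65
position: [0.5191, 0.0946, 0.1973]
tool_rot: [2.861, 1.297, -0.001]
ft_force: [0.6, -1.0, -0.5]
grip_width: 0.955
```

move_arm --jaw '[0, 0, 0, 0, 0]' --slide '[[-3.5, 2.7, 0], [-3.3, 3, 0], [-3.1, 3.2, 0], [-2.9, 3.4, 0], [-2.6, 3.6, 0]]' --dr '[[0, 0, 4.1], [0, 0, 4.1], [0, 0, 4.1], [0, 0, 4.1], [0, 0, 4.1]]'

```text
time: 12.15
position: [0.506, -0.1274, 0.1976]
tool_rot: [3.046, 0.767, -0.001]
ft_force: [0.1, 0.4, 0.0]
grip_width: 1.004
```

move_arm --jaw '[0, 0, 0, 0, 0]' --slide '[[-2.3, 3.8, 0.5], [-2.1, 4, 1], [-1.8, 4.1, 1], [-1.5, 4.2, 1], [0, 0, 0]]' --dr '[[0, 0, 4.1], [0, 0, 4.1], [0, 0, 4.1], [0, 0, 4.1], [0, 0, 0]]'

```text
time: 12.65
position: [0.4926, -0.3121, 0.16]
tool_rot: [3.126, 0.311, -0.007]
ft_force: [-0.6, -0.4, -0.5]
grip_width: 0.999
```

```bash
python3 - <<'E'
from h import *
st();p,d=shot('top','top3');shot('side','side8');st();plan([.4965,-.302,.09],down(11.5))
E
```

```text
t 12.65 p [ 0.4926 -0.3121  0.16  ] q [ 1.06  0.28 -0.64  1.68  0.18  1.24 -0.99] yawx 11.35 z [-0.004 -0.001 -1.   ] F [-0.6 -0.4 -0.5] grip 0.999
t 12.75 p [ 0.4957 -0.3049  0.1616] q [ 1.06  0.28 -0.65  1.68  0.17  1.24 -0.99] yawx 11.92 z [-0.001  0.002 -1.   ] F [-0.3  0.1  0.4] grip 1.002
t 12.75 n 2 total tool shift cm [ 0.15 -0.25  7.16] turn deg [-0.13  0.06  0.42]
dr per row [-0.06  0.03  0.21]
[0.07, -0.13, 3.58]
[0.07, -0.13, 3.58]
```

View pics/top3.png

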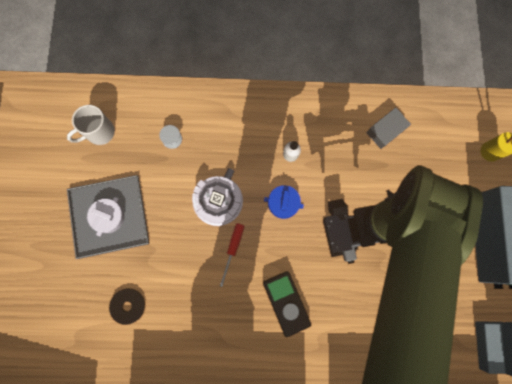

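View pics/side8.png

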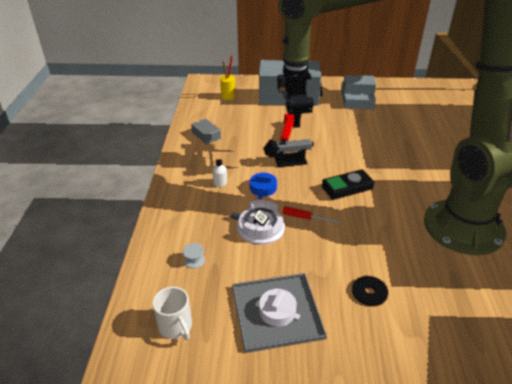

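move_arm --jaw '[0, 0, 0, 0, 0]' --slide '[[0.1, -0.2, 2], [0, 0, 3], [0, 0, 2.2], [0, 0, 0], [0, 0, 0]]' --dr '[[0, 0, 0.4], [0, 0, 0], [0, 0, 0], [0, 0, 0], [0, 0, 0]]'

```text
time: 13.25
position: [0.4979, -0.3007, 0.0914]
tool_rot: [-3.125, -0.322, -0.001]
ft_force: [-0.1, -0.5, 0.6]
grip_width: 1.002
```

```bash
python3 - <<'E'
from h import *
p,d=shot('side','side9');cv2.imwrite('pics/s9.png',cv2.resize(p[80:200,220:360,::-1],None,fx=5,fy=5,interpolation=cv2.INTER_CUBIC));st();plan([.4965,-.302,.04],down(11.5))
E
```

```text
t 13.3 p [ 0.4984 -0.3014  0.0922] q [ 1.03  0.34 -0.63  1.76  0.22  1.11 -1.04] yawx 11.75 z [ 0.002 -0.001 -1.   ] F [-0.4 -0.1  0.4] grip 1.001
t 13.3 n 2 total tool shift cm [-0.21  0.01  5.22] turn deg [ 0.07 -0.09  0.25]
dr per row [ 0.03 -0.05  0.12]
[-0.11, 0.01, 2.61]
[-0.1, 0.01, 2.61]
```

View pics/s9.png

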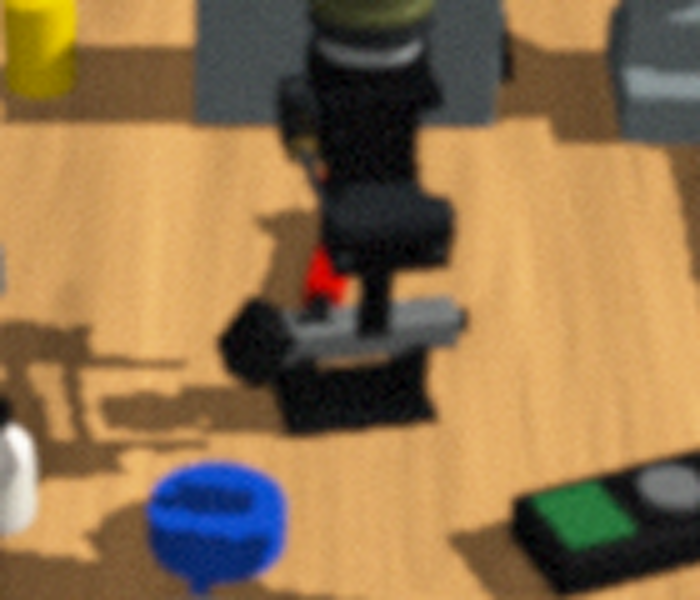

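move_arm --jaw '[0, 0, 0, 0]' --slide '[[-0.1, 0, 2], [-0.1, 0, 2], [0, 0, 1.2], [0, 0, 0]]' --dr '[[0, 0, 0], [0, 0, 0.2], [0, 0, 0], [0, 0, 0]]'

```text
time: 13.7
position: [0.4949, -0.3021, 0.0383]
tool_rot: [-3.125, -0.314, 0.002]
ft_force: [-0.2, -0.4, 0.2]
grip_width: 1.0
```

```bash
python3 - <<'E'
from h import *
p,d=shot('side','side10');cv2.imwrite('pics/s10.png',cv2.resize(p[80:200,220:360,::-1],None,fx=5,fy=5,interpolation=cv2.INTER_CUBIC));st()
E
```

```text
t 13.75 p [ 0.4956 -0.3024  0.0392] q [ 1.02  0.4  -0.61  1.81  0.27  1.02 -1.07] yawx 11.47 z [ 0. -0. -1.] F [ 0.6 -0.5 -0.1] grip 1.0
```

View pics/s10.png

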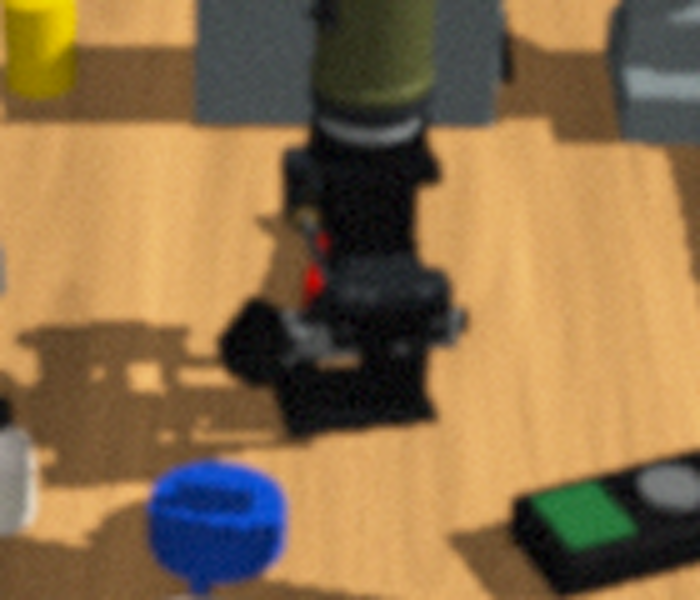

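```bash
python3 - <<'E'
from h import *
f=lambda X:((w2px('side',X)-[220,80]+.5)*5).round(0)
c=np.array([.4956,-.3024]);n=np.array([-np.sin(np.radians(11.5)),np.cos(np.radians(11.5))])
print('near finger tip/mid',f([*(c+n*.055),.04]),f([*(c+n*.055),.07]))
d=np.array([n[1],-n[0]])
for nm,cr in(('a',np.array([.498,-.305])),('b',c)):
    print(nm,[f([*(cr+d*s*.052+n*.035),.0]).tolist() for s in(1,-1)],'rear bar',f([*(cr-d*.065),.059]))
E
```

```text
near finger tip/mid [[374. 405.]] [[376. 367.]]
a [[[285.0, 441.0]], [[437.0, 426.0]]] rear bar [[449. 323.]]
b [[[289.0, 443.0]], [[440.0, 428.0]]] rear bar [[453. 325.]]
```

move_arm --jaw '[255, 255, 255, 255, 255]' --slide '[[0, 0, 0], [0, 0, 0], [0, 0, 0], [0, 0, 0], [0, 0, 0]]' --dr '[[0, 0, 0], [0, 0, 0], [0, 0, 0], [0, 0, 0], [0, 0, 0]]' --force 45

```text
time: 14.25
position: [0.4954, -0.3027, 0.039]
tool_rot: [3.126, 0.313, 0.0]
ft_force: [0.2, 0.4, 0.7]
grip_width: 0.632
```

move_arm --jaw '[255, 255, 255, 255]' --slide '[[0, 0, 0], [0, 0, 0], [0, 0, 0], [0, 0, 0]]' --dr '[[0, 0, 0], [0, 0, 0], [0, 0, 0], [0, 0, 0]]'

```text
time: 14.65
position: [0.4952, -0.3027, 0.0387]
tool_rot: [3.126, 0.313, -0.0]
ft_force: [0.1, -0.9, 0.5]
grip_width: 0.342
```

```bash
python3 - <<'E'
from h import *
st();print(get_state()['torque'])
E
```

```text
t 14.65 p [ 0.4952 -0.3027  0.0387] q [ 1.02  0.4  -0.61  1.81  0.27  1.02 -1.07] yawx 11.43 z [-0. -0. -1.] F [ 0.1 -0.9  0.5] grip 0.342
[-0.13802962  0.00659832 -0.02767435]
```

move_arm --jaw '[255, 255, 255, 255, 255]' --slide '[[0, 0, -0.5], [0, 0, -1.5], [0, 0, -3], [0, 0, -3], [0, 0, -2]]' --dr '[[0, 0, 0], [0, 0, 0], [0, 0, 0], [0, 0, 0], [0, 0, 0]]'

```text
time: 15.15
position: [0.4964, -0.3027, 0.1422]
tool_rot: [3.124, 0.314, 0.004]
ft_force: [0.3, -1.4, -1.0]
grip_width: 0.337
```

```bash
python3 - <<'E'
from h import *
st();p,d=shot('side','side11');cv2.imwrite('pics/s11.png',cv2.resize(p[60:200,200:360,::-1],None,fx=5,fy=5,interpolation=cv2.INTER_CUBIC));print(get_state()['torque']);plan([.4628,.0756,.15],down(-20.6))
E
```

```text
t 15.15 p [ 0.4964 -0.3027  0.1422] q [ 1.05  0.29 -0.65  1.71  0.19  1.2  -1.01] yawx 11.46 z [ 0.003 -0.002 -1.   ] F [ 0.3 -1.4 -1. ] grip 0.337
[ 0.00972941 -0.16012972 -0.01008037]
t 15.2 n 8 total tool shift cm [  4.09 -37.85  -0.68] turn deg [ 0.24 -0.39 32.07]
dr per row [ 0.03 -0.05  4.01]
[0.51, -4.73, -0.08]
[0.18, -4.76, -0.08]
[-0.15, -4.76, -0.08]
[-0.49, -4.73, -0.08]
[-0.82, -4.69, -0.07]
[-1.14, -4.62, -0.07]
[-1.46, -4.53, -0.07]
[-1.77, -4.42, -0.06]
```

View pics/s11.png

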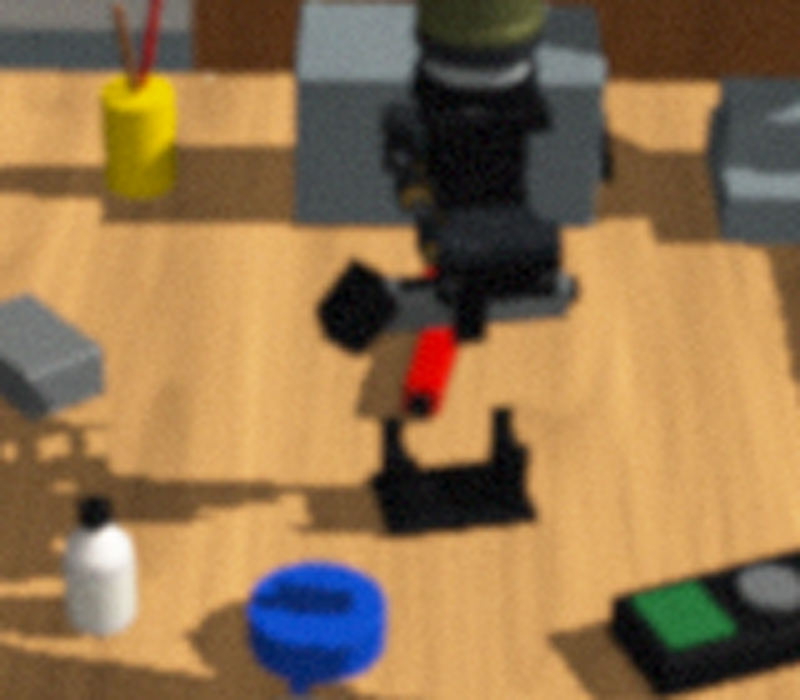

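move_arm --jaw '[255, 255, 255, 255, 255]' --slide '[[0.4, -3, -0.3], [0.2, -4.5, -0.3], [-0.1, -4.5, 0], [-0.4, -4.5, 0], [-0.7, -4.5, 0]]' --dr '[[0, 0, 3], [0, 0, 3.5], [0, 0, 3.5], [0, 0, 3.5], [0, 0, 3.5]]'

```text
time: 15.7
position: [0.4727, -0.0908, 0.1449]
tool_rot: [3.137, -0.156, 0.0]
ft_force: [1.5, -0.0, -0.3]
grip_width: 0.34
```

move_arm --jaw '[255, 255, 255, 255, 255]' --slide '[[-1, -4.5, 0], [-1.3, -4.5, 0], [-1.5, -4.2, 0], [-1, -2.5, 0], [0, 0, 0]]' --dr '[[0, 0, 4], [0, 0, 4], [0, 0, 4], [0, 0, 3], [0, 0, 0]]'

```text
time: 16.2
position: [0.4547, 0.0759, 0.1452]
tool_rot: [-3.092, 0.549, -0.001]
ft_force: [-0.1, -0.1, -1.0]
grip_width: 0.341
```

```bash
python3 - <<'E'
from h import *
shot('top','top4');p,d=shot('side','side12');st();plan([.4628,.0756,.105],down(-20.6),2)
cv2.imwrite('pics/s12.png',cv2.resize(p[100:260,180:360,::-1],None,fx=4,fy=4,interpolation=cv2.INTER_CUBIC))
E
```

```text
t 16.3 p [0.4554 0.071  0.1448] q [ 0.72  0.01 -0.92  1.98  0.01  1.16 -2.13] yawx -20.42 z [ 0.    -0.001 -1.   ] F [ 0.9 -0.6 -1.9] grip 0.342
t 16.3 n 2 total tool shift cm [ 0.54 -0.69  3.98] turn deg [ 0.05 -0.03  0.18]
dr per row [ 0.03 -0.01  0.09]
[0.27, -0.35, 1.99]
[0.27, -0.35, 1.99]
```

View pics/s12.png

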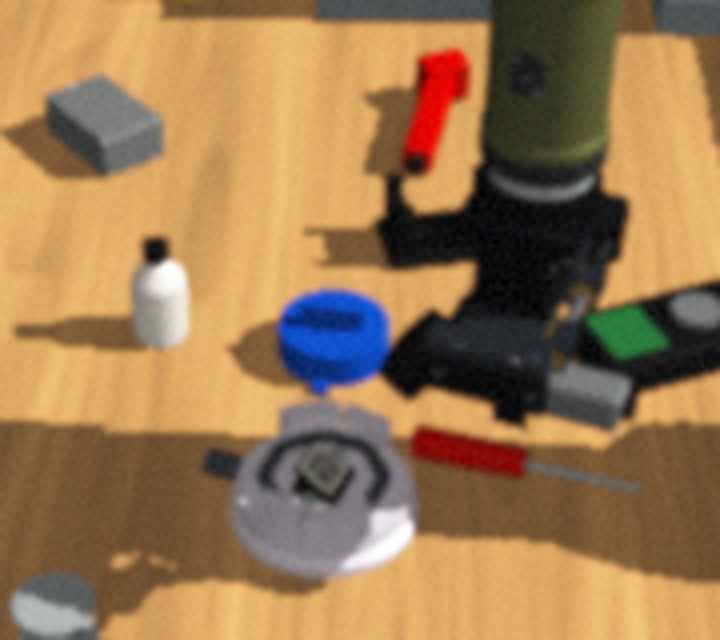

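View pics/top4.png

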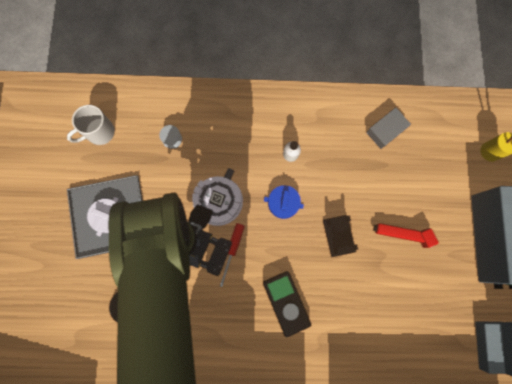

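move_arm --jaw '[255, 255, 255, 255]' --slide '[[0.3, -0.4, 2], [0.2, -0.3, 1.5], [0, 0, 0.5], [0, 0, 0]]' --dr '[[0, 0, 0.2], [0, 0, 0], [0, 0, 0], [0, 0, 0]]'

```text
time: 16.7
position: [0.4621, 0.0743, 0.104]
tool_rot: [3.089, -0.568, -0.003]
ft_force: [-0.6, 0.6, -1.2]
grip_width: 0.339
```

```bash
python3 - <<'E'
from h import *
st();
for n,f in(('top','top2'),('top','top3'),('side','side8')):
    rs=None
    p=np.load(f+'.npz')['p'];g=p.astype(int)
    o=w2px(n,[.5855,.0295,.041])[0];x,y=o.round().astype(int);print(n,f,'expected px',o)
    cv2.imwrite(f'pics/lab_{f}.png',cv2.resize(p[y-20:y+20,x-20:x+20,::-1],None,fx=12,fy=12,interpolation=cv2.INTER_CUBIC)); print(x-20,y-20)
a=[cv2.imread(f'pics/lab_{f}.png') for f in('top2','side8')];cv2.imwrite('pics/lab.png',cv2.resize(np.hstack(a),None,fx=.8,fy=.8))
p,d=shot('side','side13');cv2.imwrite('pics/s13.png',cv2.resize(p[120:260,180:360,::-1],None,fx=4,fy=4,interpolation=cv2.INTER_CUBIC))
E
```

```text
t 16.7 p [0.4621 0.0743 0.104 ] q [ 0.69  0.1  -0.93  2.    0.09  1.08 -2.22] yawx -20.84 z [-0.002  0.    -1.   ] F [-0.6  0.6 -1.2] grip 0.339
top top2 expected px [216.1887972  198.34736617]
196 178
top top3 expected px [216.1887972  198.34736617]
196 178
side side8 expected px [260.24748557 217.02373598]
240 197
```

View pics/lab.png

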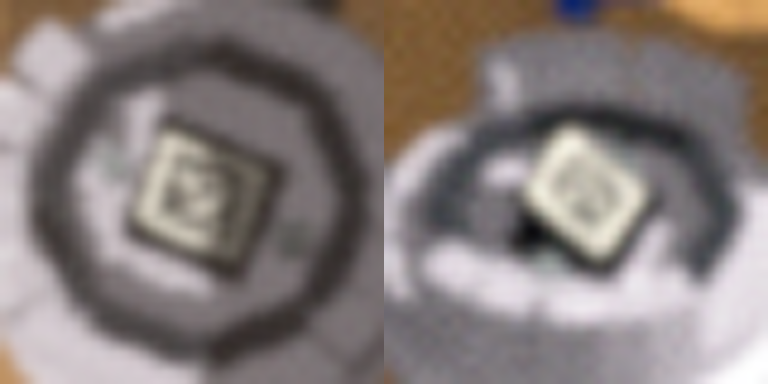

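View pics/s13.png

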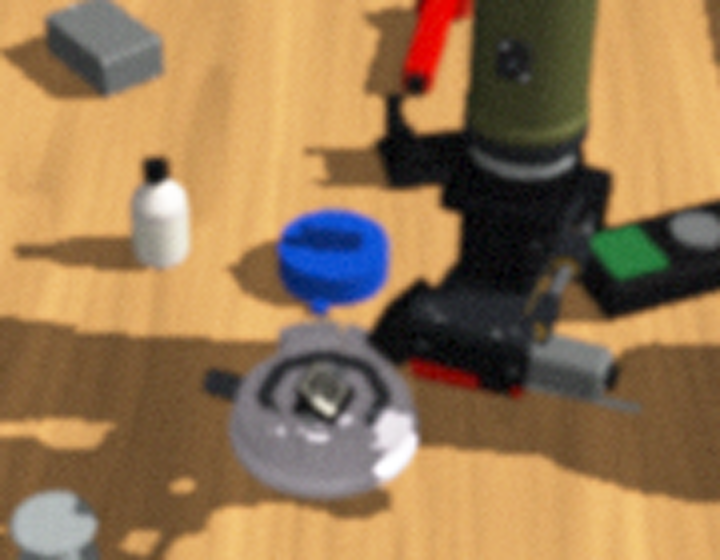

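move_arm --jaw '[255, 255, 255, 255, 255]' --slide '[[0, 0, 0], [0, 0, 0], [0, 0, 0], [0, 0, 0], [0, 0, 0]]' --dr '[[0, 0, 0], [0, 0, 0], [0, 0, 0], [0, 0, 0], [0, 0, 0]]'

```text
time: 17.25
position: [0.4628, 0.0755, 0.1049]
tool_rot: [3.09, -0.566, 0.001]
ft_force: [-0.4, 0.3, -0.5]
grip_width: 0.338
```

```bash
python3 - <<'E'
from h import *
p,d=shot('top','top5');st()
s=get_state();M=R.from_rotvec(s['tool_rot']).as_matrix()
c=s['position']-M[:,2]*.0203
h=M[:,0];up=-M[:,2];w=c+.0852*h-.0188*up
t=np.radians(35);look=np.sin(t)*h-np.cos(t)*up
for L in([.5855,.0295,.041],[.5855,.0275,.041],[.584,.031,.041]):
    v=np.array(L)-w;z=v@look;print('z',z,'miss mm',(v-z*look)*1000)
p=cv2.resize(p[160:300,170:290,::-1],None,fx=4,fy=4,interpolation=cv2.INTER_CUBIC)
cv2.imwrite('pics/t5.png',p)
E
```

```text
t 17.3 p [0.4627 0.0755 0.1048] q [ 0.69  0.1  -0.93  2.    0.09  1.08 -2.22] yawx -20.76 z [ 0. -0. -1.] F [-0.3 -0.4 -0.9] grip 0.338
z 0.0798489778910145 miss mm [0.25399485 0.41744027 0.06266656]
z 0.08025591171889793 miss mm [ 0.03568689 -1.49976216  0.39595523]
z 0.07873907191704324 miss mm [-0.65057345  1.69161113 -0.84637335]
```

View pics/t5.png

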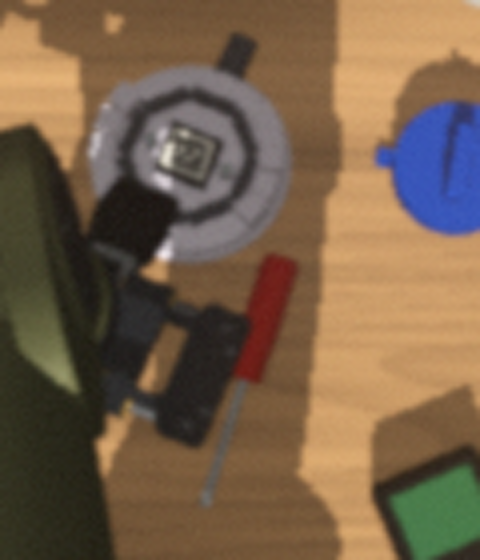

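move_arm --jaw '[255, 255, 255, 255, 255]' --slide '[[0, 0, 0], [0, 0, 0], [0, 0, 0], [0, 0, 0], [0, 0, 0]]' --dr '[[0, 0, 0], [0, 0, 0], [0, 0, 0], [0, 0, 0], [0, 0, 0]]'

```text
time: 17.8
position: [0.4627, 0.0755, 0.1047]
tool_rot: [3.09, -0.566, -0.0]
ft_force: [-1.1, -0.4, -2.0]
grip_width: 0.34
```

move_arm --jaw '[255, 255, 255, 255, 255]' --slide '[[0, 0, 0], [0, 0, 0], [0, 0, 0], [0, 0, 0], [0, 0, 0]]' --dr '[[0, 0, 0], [0, 0, 0], [0, 0, 0], [0, 0, 0], [0, 0, 0]]'

```text
time: 18.3
position: [0.4627, 0.0756, 0.1047]
tool_rot: [3.09, -0.566, 0.0]
ft_force: [-1.0, 0.2, -1.6]
grip_width: 0.339
```

move_arm --jaw '[255, 255, 255, 255, 255]' --slide '[[0, 0, 0], [0, 0, 0], [0, 0, 0], [0, 0, 0], [0, 0, 0]]' --dr '[[0, 0, 0], [0, 0, 0], [0, 0, 0], [0, 0, 0], [0, 0, 0]]'

```text
time: 18.8
position: [0.4627, 0.0756, 0.1047]
tool_rot: [3.09, -0.566, 0.0]
ft_force: [0.2, -0.4, -1.9]
grip_width: 0.34
```

move_arm --jaw '[255, 255, 255, 255, 255]' --slide '[[0, 0, 0], [0, 0, 0], [0, 0, 0], [0, 0, 0], [0, 0, 0]]' --dr '[[0, 0, 0], [0, 0, 0], [0, 0, 0], [0, 0, 0], [0, 0, 0]]'

```text
time: 19.3
position: [0.4627, 0.0756, 0.1047]
tool_rot: [3.09, -0.566, -0.0]
ft_force: [-0.4, 0.0, -2.0]
grip_width: 0.342
```

```bash
python3 - <<'E'
from h import *
st()
# check head model in top5: project head/bar outline
s=get_state();M=R.from_rotvec(s['tool_rot']).as_matrix();c=s['position']-M[:,2]*.0203
up=np.array([0,0,1]);h=M[:,0];l=np.cross(up,h)
for n,f,b in(('top','top5',(170,160)),('side','side13',(180,120))):
    p=np.load(f+'.npz')['p'][:,:,::-1];p=cv2.resize(p[b[1]:b[1]+140,b[0]:b[0]+150],None,fx=5,fy=5,interpolation=cv2.INTER_CUBIC)
    w=c+.0852*h-.0188*up;k=np.cos(np.radians(35))*h+np.sin(np.radians(35))*up
    for q,col in(([c+a*.065*h+e*.015*l+.014*up for a,e in((1,1),(1,-1),(-1,-1),(-1,1))],(0,255,0)),([w+a*.011*k+e*.017*l for a,e in((1,1),(1,-1),(-1,-1),(-1,1))],(0,0,255))):
        cv2.polylines(p,[((w2px(n,q)-b+.5)*5).astype(int)],True,col,1)
    cv2.imwrite(f'pics/hd_{n}.png',p)
plan([.4952,-.3027,.14],down(11.43),9,cur=(s['position']+[0,0,.04],R.from_rotvec(s['tool_rot'])))
E
```

```text
t 19.3 p [0.4627 0.0756 0.1047] q [ 0.69  0.1  -0.93  2.    0.09  1.08 -2.22] yawx -20.75 z [-0. -0. -1.] F [-0.4  0.  -2. ] grip 0.342
t 19.3 n 9 total tool shift cm [16.44 34.22  0.47] turn deg [ 1.000e-02  0.000e+00 -3.218e+01]
dr per row [ 0.    0.   -3.58]
[1.83, 3.8, 0.05]
[1.59, 3.91, 0.05]
[1.34, 4.0, 0.05]
[1.09, 4.08, 0.05]
[0.83, 4.14, 0.05]
[0.57, 4.18, 0.05]
[0.31, 4.21, 0.05]
[0.05, 4.22, 0.05]
[-0.22, 4.21, 0.05]
```

View pics/hd_top.png

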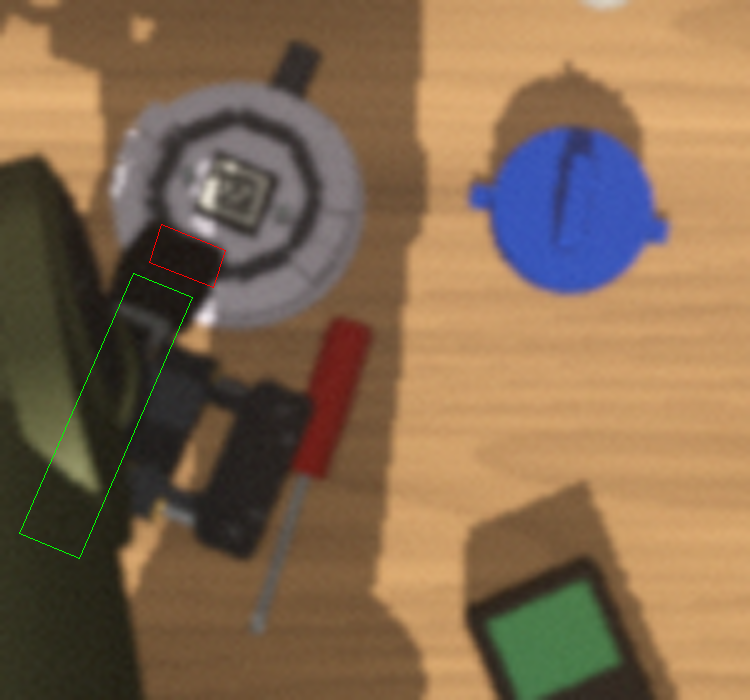

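View pics/hd_side.png

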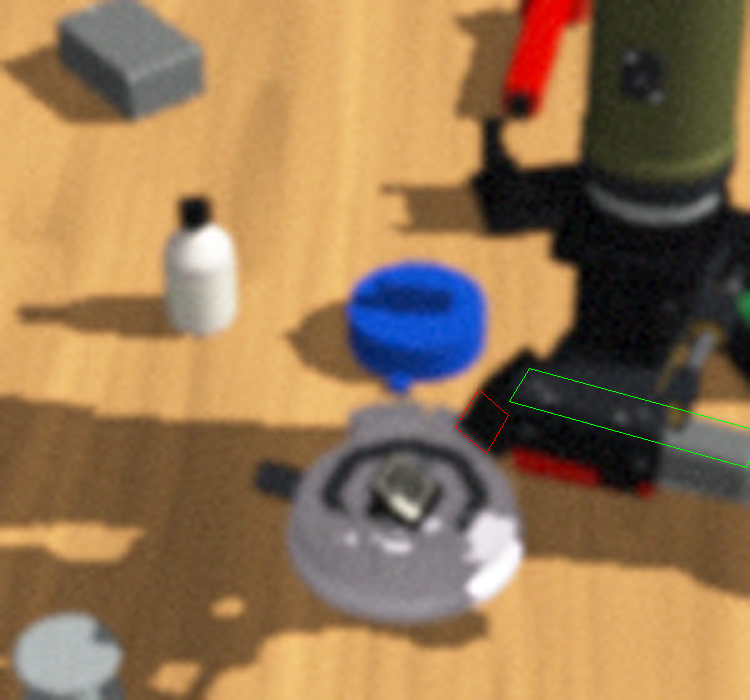

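move_arm --jaw '[255, 255, 255, 255, 255]' --slide '[[0, 0, -2], [0, 0, -2], [1.2, 2.5, 0], [1.8, 4, 0], [1.5, 4.1, 0]]' --dr '[[0, 0, 0], [0, 0, 0], [0, 0, -2], [0, 0, -3.6], [0, 0, -3.6]]'

```text
time: 19.8
position: [0.4733, -0.0402, 0.1452]
tool_rot: [3.125, -0.309, 0.002]
ft_force: [0.1, 0.3, -1.1]
grip_width: 0.34
```

move_arm --jaw '[255, 255, 255, 255, 255]' --slide '[[1.2, 4.1, 0], [0.9, 4.2, 0], [0.7, 4.2, 0], [0.4, 4.2, 0], [0.1, 4.2, 0]]' --dr '[[0, 0, -3.6], [0, 0, -3.6], [0, 0, -3.6], [0, 0, -3.6], [0, 0, -3.6]]'

```text
time: 20.3
position: [0.4899, -0.2529, 0.1447]
tool_rot: [3.136, 0.18, -0.0]
ft_force: [0.7, -0.1, -1.7]
grip_width: 0.343
```

```bash
python3 - <<'E'
from h import *
st();plan([.4952,-.3027,.12],down(11.43),2)
E
```

```text
t 20.3 p [ 0.4899 -0.2529  0.1447] q [ 1.03  0.22 -0.67  1.78  0.15  1.19 -1.15] yawx 6.58 z [ 0. -0. -1.] F [ 0.7 -0.1 -1.7] grip 0.343
t 20.3 n 2 total tool shift cm [-0.04  5.01  2.47] turn deg [ 0.02  0.   -4.85]
dr per row [ 0.01  0.   -2.43]
[-0.02, 2.51, 1.24]
[-0.13, 2.5, 1.23]
```

move_arm --jaw '[255, 255, 255, 255]' --slide '[[-0.2, 2.5, 1], [0, 0, 0.5], [0, 0, 0], [0, 0, 0]]' --dr '[[0, 0, -1.4], [0, 0, 0], [0, 0, 0], [0, 0, 0]]'

```text
time: 20.7
position: [0.4911, -0.2744, 0.1297]
tool_rot: [-3.133, -0.218, 0.0]
ft_force: [-0.9, -0.2, -0.9]
grip_width: 0.338
```

```bash
python3 - <<'E'
from h import *
st();plan([.4952,-.3027,.0387],down(11.43),2)
E
```

```text
t 20.7 p [ 0.4911 -0.2744  0.1297] q [ 1.04  0.26 -0.66  1.77  0.17  1.17 -1.1 ] yawx 7.94 z [-0.     0.001 -1.   ] F [-0.9 -0.2 -0.9] grip 0.338
t 20.7 n 2 total tool shift cm [0.01 2.87 9.1 ] turn deg [-0.06 -0.   -3.49]
dr per row [-0.03 -0.   -1.74]
[0.01, 1.44, 4.55]
[-0.04, 1.43, 4.55]
```

move_arm --jaw '[255, 255, 255, 255, 255]' --slide '[[0, 1.5, 0], [0, 1.4, 1], [0, 0, 2.5], [0, 0, 2], [0, 0, 0]]' --dr '[[0, 0, -1.7], [0, 0, -1.7], [0, 0, 0], [0, 0, 0], [0, 0, 0]]'

```text
time: 21.2
position: [0.4937, -0.3023, 0.0726]
tool_rot: [-3.123, -0.311, 0.006]
ft_force: [-0.9, 0.3, -2.0]
grip_width: 0.339
```

move_arm --jaw '[255, 255]' --slide '[[0, 0, 0], [0, 0, 0]]' --dr '[[0, 0, 0], [0, 0, 0]]'

```text
time: 21.4
position: [0.4964, -0.3045, 0.0765]
tool_rot: [3.124, 0.309, 0.003]
ft_force: [-0.8, -0.5, -1.8]
grip_width: 0.34
```

```bash
python3 - <<'E'
from h import *
st();plan([.4952,-.3027,.0397],down(11.43),2)
E
```

```text
t 21.4 p [ 0.4964 -0.3045  0.0765] q [ 1.04  0.36 -0.64  1.77  0.24  1.08 -1.05] yawx 11.31 z [ 0.002 -0.002 -1.   ] F [-0.8 -0.5 -1.8] grip 0.34
t 21.4 n 2 total tool shift cm [-0.09 -0.21  3.68] turn deg [ 0.12 -0.1  -0.12]
dr per row [ 0.06 -0.05 -0.06]
[-0.05, -0.11, 1.84]
[-0.04, -0.1, 1.84]
```

move_arm --jaw '[255, 255, 255, 255, 255]' --slide '[[-0.1, -0.2, 0], [0, 0, 1.2], [0, 0, 1], [0, 0, 0], [0, 0, 0]]' --dr '[[0, 0, 0], [0, 0, 0], [0, 0, 0], [0, 0, 0], [0, 0, 0]]'

```text
time: 21.9
position: [0.4933, -0.3028, 0.052]
tool_rot: [-3.126, -0.307, 0.002]
ft_force: [0.1, 0.2, -1.3]
grip_width: 0.34
```

```bash
python3 - <<'E'
from h import *
p,d=shot('side','side14');cv2.imwrite('pics/s14.png',cv2.resize(p[80:200,220:360,::-1],None,fx=5,fy=5,interpolation=cv2.INTER_CUBIC))
st();plan([.4952,-.3027,.0387],down(11.43),2)
E
```

```text
t 21.95 p [ 0.4937 -0.3029  0.0525] q [ 1.03  0.39 -0.63  1.8   0.26  1.04 -1.07] yawx 11.24 z [-0.  0. -1.] F [ 0.4 -0.2 -1.4] grip 0.341
t 21.95 n 2 total tool shift cm [0.15 0.01 1.38] turn deg [-0.03  0.01 -0.19]
dr per row [-0.01  0.01 -0.09]
[0.07, 0.01, 0.69]
[0.07, 0.01, 0.69]
```

View pics/s14.png

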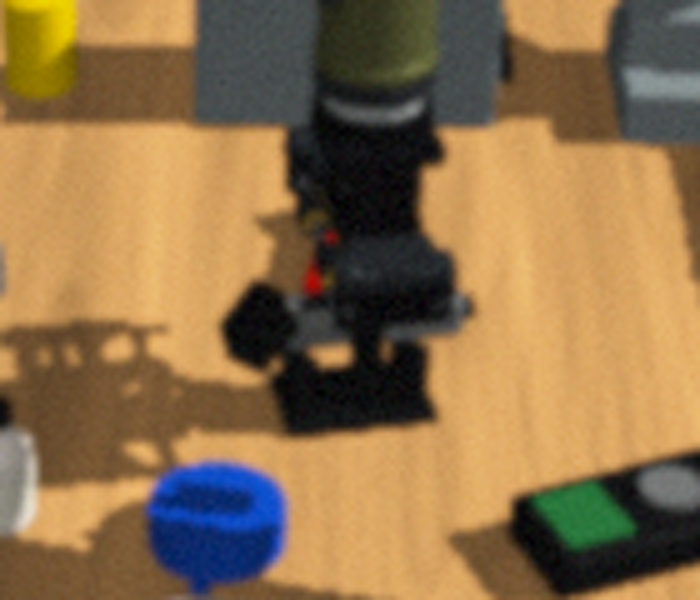

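move_arm --jaw '[255, 255, 255, 255]' --slide '[[0.1, 0, 0], [0, 0, 0.7], [0, 0, 0.5], [0, 0, 0]]' --dr '[[0, 0, -0.2], [0, 0, 0], [0, 0, 0], [0, 0, 0]]'

```text
time: 22.35
position: [0.4939, -0.3024, 0.0396]
tool_rot: [-3.125, -0.313, 0.002]
ft_force: [-0.5, 0.6, -2.6]
grip_width: 0.339
```

```bash
python3 - <<'E'
from h import *
st();print(get_state()['torque'])
E
```

```text
t 22.35 p [ 0.4939 -0.3024  0.0396] q [ 1.03  0.4  -0.62  1.81  0.27  1.02 -1.07] yawx 11.44 z [-0.002  0.001 -1.   ] F [-0.5  0.6 -2.6] grip 0.339
[ 0.03913539  0.05551979 -0.00765971]
```

move_arm --jaw '[255, 255, 255]' --slide '[[0, 0, 0.15], [0, 0, 0], [0, 0, 0]]' --dr '[[0, 0, 0], [0, 0, 0], [0, 0, 0]]'

```text
time: 22.65
position: [0.4948, -0.3028, 0.0393]
tool_rot: [3.126, 0.313, 0.0]
ft_force: [-0.6, -0.2, -2.0]
grip_width: 0.338
```

move_arm --jaw '[255, 255, 255]' --slide '[[0, 0, 0.1], [0, 0, 0], [0, 0, 0]]' --dr '[[0, 0, 0], [0, 0, 0], [0, 0, 0]]'

```text
time: 22.95
position: [0.495, -0.3029, 0.0387]
tool_rot: [3.125, 0.313, 0.001]
ft_force: [-1.8, -0.7, 3.0]
grip_width: 0.344
```

Contact with the saddles (force now +3 N). Release and open fully.

move_arm --jaw '[180, 120, 60, 0, 0]' --slide '[[0, 0, 0], [0, 0, 0], [0, 0, 0], [0, 0, 0], [0, 0, 0]]' --dr '[[0, 0, 0], [0, 0, 0], [0, 0, 0], [0, 0, 0], [0, 0, 0]]'

```text
time: 23.45
position: [0.4947, -0.3028, 0.0381]
tool_rot: [-3.126, -0.313, 0.0]
ft_force: [-0.5, -0.5, 0.4]
grip_width: 0.622
```

move_arm --jaw '[0, 0, 0, 0, 0]' --slide '[[0, 0, -1], [0, 0, -3], [0, 0, -4.5], [0, 0, -4.5], [0, 0, -2]]' --dr '[[0, 0, 0], [0, 0, 0], [0, 0, 0], [0, 0, 0], [0, 0, 0]]'

```text
time: 23.95
position: [0.497, -0.3034, 0.1938]
tool_rot: [3.121, 0.313, 0.009]
ft_force: [0.5, 0.7, -0.3]
grip_width: 0.986
```

move_arm --jaw '[0, 0, 0, 0, 0]' --slide '[[-3, 3, -2], [-3, 4, -2], [-2, 4, 0], [0, 0, 0], [0, 0, 0]]' --dr '[[0, 0, 0], [0, 0, 0], [0, 0, 0], [0, 0, 0], [0, 0, 0]]'

```text
time: 24.45
position: [0.4389, -0.4243, 0.2271]
tool_rot: [-3.126, -0.309, -0.001]
ft_force: [0.9, 1.3, 0.0]
grip_width: 0.997
```

```bash
python3 - <<'E'
from h import *
st();a,_=shot('top','top9');b,d=shot('side','side19');st()
cv2.imwrite('pics/s19.png',cv2.resize(b[100:340,180:400,::-1],None,fx=3,fy=2.5,interpolation=cv2.INTER_CUBIC))
cv2.imwrite('pics/t9.png',cv2.resize(a[120:290,170:390,::-1],None,fx=3.5,fy=3.5,interpolation=cv2.INTER_CUBIC))
E
```

```text
t 24.45 p [ 0.4389 -0.4243  0.2271] q [ 1.21  0.29 -0.59  1.53  0.16  1.37 -0.77] yawx 11.28 z [ 0.  0. -1.] F [0.9 1.3 0. ] grip 0.997
t 24.55 p [ 0.4405 -0.4218  0.2271] q [ 1.21  0.29 -0.6   1.53  0.16  1.37 -0.77] yawx 11.55 z [ 0.001  0.001 -1.   ] F [-0.   0.1  0.1] grip 1.002
```

View pics/s19.png

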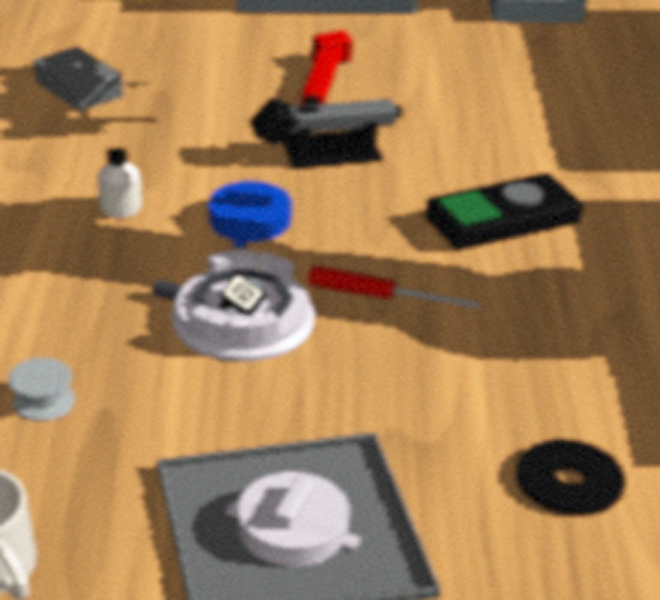

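View pics/top9.png

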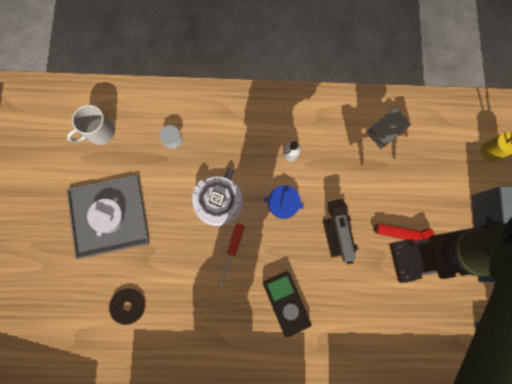

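```bash
python3 - <<'E'
from h import *
for n,f in(('top','top0'),('top','top9'),('side','side0'),('side','side19')):
    D=np.load(f+'.npz');P=cloud(n,D['d']);p=D['p'].astype(int)
    dd=np.array([np.cos(np.radians(11.4)),np.sin(np.radians(11.4))]);X=P[...,:2]-[.496,-.302];a=X@dd;b=X@[-dd[1],dd[0]]
    g=(abs(a+.01)<.045)&(abs(b)<.011)&(P[...,2]>.06)&(P[...,2]<.09)
    A=np.c_[a[g],b[g],np.ones(g.sum())];c=np.linalg.lstsq(A,P[...,2][g],rcond=None)[0];print(f,g.sum(),'slope',c[:2].round(3),'z',c[2].round(4))
    g=(abs(a)<.11)&(abs(b)<.03)&(P[...,2]>.062)&(P[...,2]<.1)
    print('  centroid along/across',np.median(a[g]).round(4),b[g].mean().round(4),a[g].min().round(3),a[g].max().round(3))
st()
E
```

```text
top0 312 slope [ 0.012 -0.058] z 0.0732
  centroid along/across 0.0145 -0.0004 -0.074 0.088
top9 304 slope [0.008 0.007] z 0.0736
  centroid along/across 0.014 0.0017 -0.074 0.088
side0 114 slope [-0.004 -0.164] z 0.0724
  centroid along/across 0.0174 0.0062 -0.074 0.087
side19 102 slope [ 0.018 -0.075] z 0.0725
  centroid along/across 0.0171 0.0074 -0.076 0.087
t 24.55 p [ 0.4405 -0.4218  0.2271] q [ 1.21  0.29 -0.6   1.53  0.16  1.37 -0.77] yawx 11.55 z [ 0.001  0.001 -1.   ] F [-0.   0.1  0.1] grip 1.002
```

Scanner is back within about 2 mm of its original pose and level. Handing in.

```bash
python3 - <<'E'
from h import *
print(close_job())
E
```

```text
the job is handed in; nothing more can be done
None
```

The job is handed in, after about 24.6 s on the robot's clock; no verdict is reported.

**Cover:** I pressed it down about 6.5 mm, with 4–5 N on the wrist, and turned it 90° counter-clockwise without noticeable resistance. It lifted straight off and is in the tray. The depth image shows it flat, right way up, within about 3 mm of the tray's middle, with the grip point at about 44 mm. The fingers are clear of it.

**Scan:** I held the scanner still for about 2 s, level and facing the label squarely. By my geometry the window was about 80 mm from the label and within 2 mm of its centre. The window outline I worked out also matched both camera pictures. I had no direct check of the aim beyond that.

**Scanner return:** It is back in the cradle, head at the +x end. Before-and-after pictures agree within about 2 mm, and along its length it is level within about 1°. The gripper is open and well away.

**Other things on the bench:** The screwdriver, spool, bottle, red look-alike and blue cover look unmoved in the last pictures.

**Disagreements:** The two cameras differed by 2–3 mm, within about what the calibration allows. The sideways slope across the scanner's narrow top was noisy in the side view (−0.075 now, −0.164 before I touched it). The top view gave +0.007, so I took it as level.

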